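Turn a cover plate over and clip it into the inspection cradle

ROBOT

A 7-joint arm with a two-finger parallel gripper is mounted at the origin on a cart in front of the work surface, level with it; the furniture and walls round the work are solid. World frame = base frame: x ahead of the robot, y to its left, z up, the work surface at z = 0. Lengths are in m, angles in rad, forces in N, time in s.
With the tool pointing down it reaches from about 0.4 to 0.85 m from the base axis. Payload 10.4 kg.
Tool frame: the origin (TCP) lies at the very end of the fingers, on their centre line; the grasp point (between the pads) lies 19 mm behind it; z points along the fingers, y is the line along which they close (so a half turn about z gives the same grasp; the last joint's range is limited). The gripper opens to 87 mm and grips with 3 to 60 N. Pads are 19 mm wide; open, the fingers measure 117 mm over their backs; the gripper's body (75 mm by 190 mm) begins 51 mm behind the grasp point.
Start: joints at [-1.326, 0.332, -0.065, 1.46, 0.022, 1.35, -0.088], TCP at [0.165, 0.603, 0.223] pointing down, gripper open.
Joint ranges: [-2.6, 2.6], [-0.5, 2.12], [-1.47, 1.34], [0.16, 2.42], [-1.27, 4.41], [0.06, 2.06], [-2.6, 2.6]. Speed limits (rad/s): [2.22, 2.22, 2.79, 2.79, 3.14, 3.14, 3.14].

INTERFACE

Orientations are given as a unit quaternion [w, x, y, z].
In Python, from rig import get_state, imaging, arm gives the robot as it stands. The module is installed in compiled form; this text tells all that it offers.
- The arm moves only by the tool drive_tool, never from a script. Its argument "targets" is a list of rows, each an object of numbers: "gripper": the finger opening in mm, from 0 to 87; "tx", "ty", "tz": the shift along the world's x, y, z in mm; "spin": the turn about the world's z in rad. A call has 1 to 10 rows; each row is the pose to reach, as a shift and turn from the pose commanded when the call began; what a row does not reach only later rows make up. A row lasts 1/8 s, in which the tool goes at most 62.5 mm and 10.7 degrees, less where a joint would pass 70% of its speed; a pose out of reach is approached as far as the arm can. A call with a gripper value outside its range is refused whole. The fingers move at their own pace and stop on an object; "squeeze" is the grip in N (left out, the last holds). Time passes only in rows, so rows that repeat a pose let the fingers close. It gives the time, the measured TCP pose, the force, the opening and the grip force at its end, in the units of the state.
- get_state(): the state, without advancing time (a new reading comes with each control period).
- imaging.get_image(name): name is "scene" or "top" or "wrist"; returns the picture (384x512x3 uint8, red, green, blue); there is no depth.
- imaging.camera_info(name): a dict with "fx", "fy", "cx", "cy" (pixels), "R" (3x3) and "t" (3): a world point X has camera coordinates R X + t. Camera axes: x right, y down, z forward; pixel columns grow to the right and rows downward; lengths in m; the calibration is good to about 2 mm. A picture is of the moment at which its call begins: read the wrist's pose just before it. camera_info takes no time and is no camera call; for the wrist camera it gives the pose at the moment of the call.
- arm.hand_in(): hands the job in; it is judged then, once.
The state is a dict: "time": time; "qpos": joint angles; "qd": joint speeds; "joint_efforts": joint torques, N m; "tool_pos": TCP position; "eef_rot": TCP orientation; "wrist_force": force on the tool from outside, world axes, zero at the start; "wrist_torque": the same for the moment, N m; "gripper_width": finger opening in m; "grasp_force": force on a finger pad.
Only numpy, scipy, OpenCV 4.12 (cv2) and the standard library are available. Lean on these libraries where they do the work, as an engineer would, in place of code of your own. Each camera call takes 0.05 s, during which the arm holds its last target. There are 200 camera calls.

TASK

The aluminium cover plate lies on its parallels with the plain face up; it has to be inspected on the other face, the one with the round boss. Stand it on edge on the steep turning rest, leaning back with the boss side against the rest, and let go; then take it again and lay it in the sloping inspection cradle with the boss side up, down against the ledge. Finally turn the cradle's clip over the plate as far as it goes, and leave the other things on the bench where they are.

Things in the scene. Friction and masses are not known exactly. Their poses are not given: they have to be found in the camera images.
- cover_plate: Flat aluminium plate, 80 (x) x 60 (y) x 10 mm (z), 140 g, four 7 mm bolt holes. Origin: centre, mid-thickness. +z: out of the plain face (up at the start); on the -z face a round boss, 22 mm diameter, 3 mm high. Take it across the 60 mm width, at the middle of its long sides, which all three seats leave free. It is the same turned end for end.
- parallels: Fixed dark steel base, 80 x 40 x 8 mm, with two steel strips across it at x = +-30 mm (10 x 40 mm, tops 22 mm above the bench). The plate lies on them, centre 27 mm above the bench, lengthwise along x, its long sides overhanging by 10 mm. Origin: centre of the underside.
- turning_rest: Fixed steep easel, base 120 x 66 x 7 mm (x -75 to +45), 86 mm high, struts behind at -x. A plate in place is the flat plate turned 70 degrees about the rest's +y: plain face along (sin 70, 0, cos 70), boss face on two rails up the slope (44 mm over both, 32 mm apart, the boss between them), low edge on a flat ledge. Origin: underside of base, below the seat.
- rest_seat (a point): Where the plate's centre is when it leans in place on the turning rest (55 mm above the bench).
- cradle: Fixed cradle, base 117 x 66 x 7 mm (x -62 to +55). Two cross strips (40 mm wide in y) on a panel sloping 50 degrees, low end at -x. A plate in place is the flat plate turned 130 degrees about the cradle's +y: boss face along (-sin 50, 0, cos 50), plain face on the strips, low short edge on a ledge block 32 mm wide, 1 mm higher than the plate. Origin: underside of base, below the seat.
- cradle_seat (a point): Where the plate's centre is when it lies in place in the cradle (67 mm above the bench).
- clip (a joint): Hinge of the turn clip on the cradle's ledge, rad. 0 = at its stop, pointing straight up the slope over the plate's low edge; grows as it swings aside to the cradle's -y (1.2 to 1.6 at the start, clear of the plate; limit 1.75). Axis square to the slope, on the cradle's middle line, 52 mm down the slope from the seat and 22 mm from the knob. Stays where left (1.5 N at the knob).
- clip_knob (a point): Middle of the clip's black knob, a round pin of 10 mm diameter and 24 mm length standing square to the slope on the 12 mm wide steel clip. It is 26 mm out from the plane through the plate's mid-thickness; the clip itself passes 2 mm over the plate.
- count_block: Bystander, to be left alone: steel setting block, 25 x 45 x 30 mm. Origin: centre of its underside.
- grease_jar: Bystander, to be left alone: white jar with blue lid, 63 x 62 x 53 mm. Origin: centre of its underside.
- pin_dish: Bystander, to be left alone: round tin with blue lid, 66 x 66 x 26 mm. Origin: centre of its underside.
- caliper: Bystander, to be left alone: caliper, 200 x 66 x 18 mm. Origin: centre of its underside.
- dial_gauge: Bystander, to be left alone: dial indicator on its back, 105 x 55 x 20 mm. Origin: centre of its underside.
- spray_bottle: Bystander, to be left alone: white spray bottle with red head, 82 x 62 x 187 mm. Origin: centre of its underside.
- setting_ring: Bystander, to be left alone: steel setting ring, 68 x 68 x 16 mm. Origin: centre of its underside.
- tape_roll: Bystander, to be left alone: roll of tape, 98 x 98 x 25 mm. Origin: centre of its underside.

How it is judged:
On the way, in this order (a step that is already met when the one before it is completed fails the run):
1. the plate stands on the turning rest, boss side against it, let go (x of cover_plate in the frame of turning_rest between -0.01 and 0.01 m and y of cover_plate in the frame of turning_rest between -0.01 and 0.01 m and z of cover_plate in the frame of turning_rest between 0.045 and 0.065 m and angle between cover_plate's own z axis and vertical between 1.082 and 1.362 rad and angle between the y axis of cover_plate and the y axis of turning_rest, either way round below 0.14 rad and contact force between the fingers and cover_plate below 0.05 N and linear speed of cover_plate below 0.02 m/s and angular speed of cover_plate below 0.2 rad/s), for 0.2 s.
2. the plate lies in the cradle, boss side up, let go, the clip still aside (x of cover_plate in the frame of cradle between -0.008 and 0.008 m and y of cover_plate in the frame of cradle between -0.008 and 0.008 m and z of cover_plate in the frame of cradle between 0.059 and 0.075 m and angle between cover_plate's own z axis and vertical between 2.169 and 2.369 rad and angle between the y axis of cover_plate and the y axis of cradle, either way round below 0.1 rad and contact force between the fingers and cover_plate below 0.05 N and linear speed of cover_plate below 0.02 m/s and angular speed of cover_plate below 0.2 rad/s and value of joint clip above 0.8 rad), for 0.2 s.
At the end, for the whole second after the job is handed in: The plate lies at rest in the cradle with the boss side up (centre within 8 mm of the seat in each direction, within 0.1 rad of square), and the clip is turned over it to within 0.2 rad of its stop (x of cover_plate in the frame of cradle between -0.008 and 0.008 m and y of cover_plate in the frame of cradle between -0.008 and 0.008 m and z of cover_plate in the frame of cradle between 0.059 and 0.075 m and angle between cover_plate's own z axis and vertical between 2.169 and 2.369 rad and angle between the y axis of cover_plate and the y axis of cradle, either way round below 0.1 rad and linear speed of cover_plate below 0.02 m/s and angular speed of cover_plate below 0.2 rad/s and value of joint clip below 0.2 rad); the robot touches nothing.
It fails at once if another thing on the bench is moved by more than 30 mm (distance of any of count_block, grease_jar, pin_dish, caliper, dial_gauge, spray_bottle from where it was at the start of the episode above 0.03 m).
It also fails if it takes over 72 s, if anything falls off the work surface, if the arm or the gripper's body presses on something with over 40 N, if the wrist force passes 120 N, or if a joint passes its speed limit or range.

## Working session

There is one attempt and no reset: what is moved stays moved. The work goes in short steps, Python scripts to look and compute and a tool call to move; the robot and the scene stay as the last step left them, time stands still between calls to the robot, and variables do not carry over. Pictures are saved under pics/ and viewed, at most 10 in all, crops included, and the job is handed in when it is done.

Besides the shell and the picture viewer there is one more tool, called after "Call:" by a JSON object that holds its "op" and its "data". drive_tool: Moves the arm, as the interface text tells. Its arguments: {"type":"object","properties":{"targets":{"type":"array","items":{"type":"object","properties":{"gripper":{"type":"number"},"tx":{"type":"number"},"ty":{"type":"number"},"tz":{"type":"number"},"spin":{"type":"number"}}}},"squeeze":{"type":"number"}},"required":["targets"]}

```bash
mkdir -p pics; cat > h.py <<'E'
import cv2,numpy as np
from rig import get_state,imaging,arm
def save(n,f,crop=None,s=1):
    im=imaging.get_image(n)[:,:,::-1]
    if crop: a,b,c,d=crop; im=im[b:d,a:c]
    im=cv2.resize(im,None,fx=s,fy=s,interpolation=cv2.INTER_CUBIC); cv2.imwrite('pics/'+f,im)
def ray(n,uv,z,ci=None):
    c=ci or imaging.camera_info(n); R=np.array(c['R']);t=np.array(c['t'])
    o=-R.T@t; d=R.T@np.array([(uv[0]-c['cx'])/c['fx'],(uv[1]-c['cy'])/c['fy'],1])
    return o+d*(z-o[2])/d[2]
def proj(n,X):
    c=imaging.camera_info(n); p=np.array(c['R'])@np.array(X)+np.array(c['t'])
    return c['fx']*p[0]/p[2]+c['cx'],c['fy']*p[1]/p[2]+c['cy']
E
python3 - <<'E'
from h import *
save('top','top0.png',None,1.56); save('scene','scene0.png',None,1.56)
s=get_state();print(s)
for n in('top','scene'):
    c=imaging.camera_info(n);R=np.array(c['R']);print(n,c['fx'],-R.T@np.array(c['t']),R[2])
E
```

```text
{'time': 0.1, 'qpos': array([-1.32559251,  0.33280935, -0.06466707,  1.46087033,  0.02159791,
        1.34991169, -0.08849611]), 'qd': array([-0.0005668 , -0.00136514, -0.0007426 , -0.00203161, -0.00045881,
        0.00050964, -0.00195471]), 'joint_efforts': array([ 6.29610640e-04, -6.24540210e+01,  2.42963101e-02, -3.90719068e+01,
       -6.13784208e-02,  3.66602477e-02,  1.17825302e-04]), 'tool_pos': array([0.16531201, 0.60237092, 0.22182679]), 'eef_rot': array([-5.28692750e-05,  1.33506168e-01,  9.91047768e-01, -6.49679963e-04]), 'wrist_force': array([-0.17331779,  0.32814275, -0.36778019]), 'wrist_torque': array([-0.00117493, -0.00690853, -0.02058523]), 'grasp_force': 0.0, 'gripper_width': 0.08686829064674649}
top 468.0057190157452 [0.27335002 0.00270068 1.55279618] [ 0.18981045 -0.01895462 -0.98163777]
scene 414.0208009719043 [0.87047404 0.81508041 0.76496678] [-0.28201454 -0.74159385 -0.60869234]
```

View pics/top0.png

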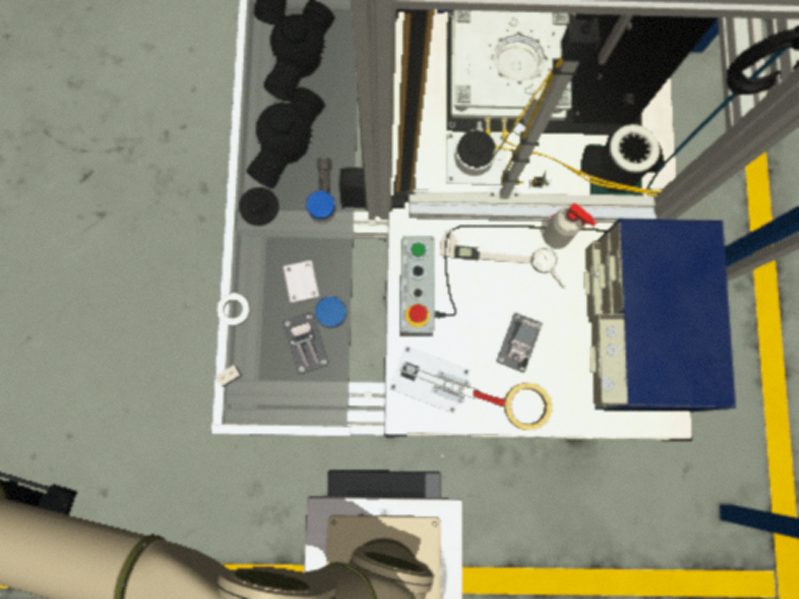

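View pics/scene0.png

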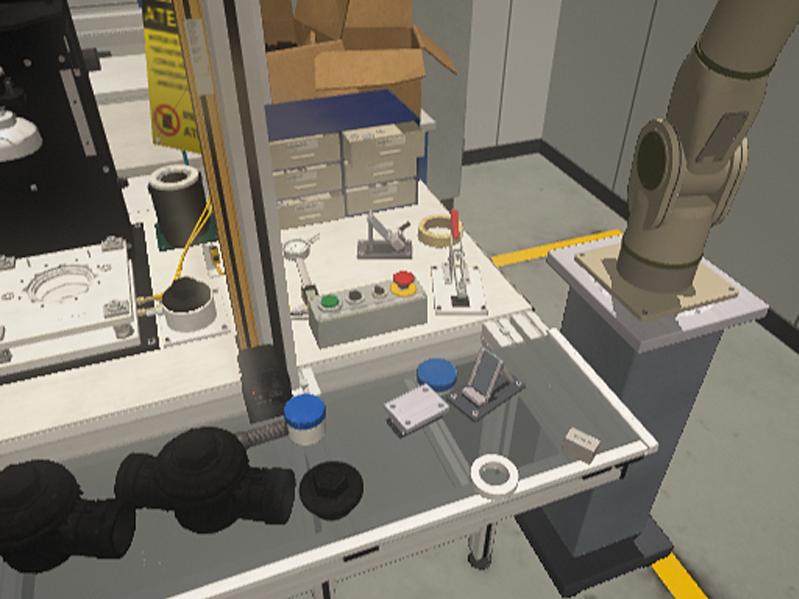

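```bash
python3 - <<'E'
from h import *
a=imaging.get_image('top')[:,:,::-1]; b=imaging.get_image('scene')[:,:,::-1]
f=lambda im,x,y,w,h,s:cv2.resize(im[y:y+h,x:x+w],None,fx=s,fy=s,interpolation=cv2.INTER_CUBIC)
L=np.vstack([f(a,165,160,65,50,6),f(a,305,190,65,50,6)])
Rr=np.vstack([f(b,245,215,100,75,4),f(b,220,125,100,75,4)])
print(L.shape,Rr.shape)
cv2.imwrite('pics/c1.png',np.hstack([L,Rr]))
for u in[(300,281),(305,342),(520,341)]: print(ray('top',(u[0]/1.5625,u[1]/1.5625),0.03))
E
```

```text
(600, 390, 3) (600, 400, 3)
[0.59632728 0.18731112 0.03      ]
[0.4662593  0.17155291 0.03      ]
[ 0.47642762 -0.27949433  0.03      ]
```

View pics/c1.png

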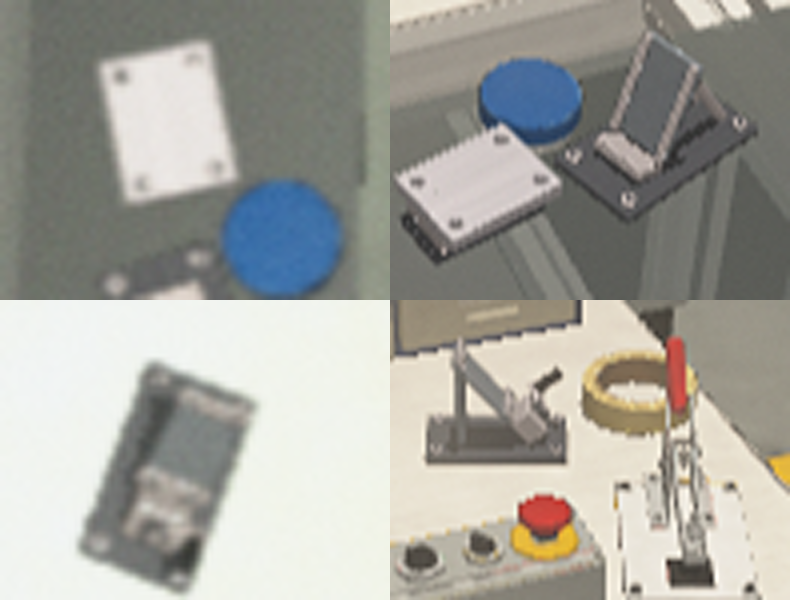

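```bash
python3 - <<'E'
from h import *
P=np.array([ray('top',(x/6+165,y/6+160),.032) for x,y in[(98,62),(212,38),(240,180),(125,203)]])
print(P,P.mean(0)); d=(P[0]+P[1]-P[2]-P[3])/2; print(np.linalg.norm(d),np.degrees(np.arctan2(d[1],d[0])))
for u in[(350,205),(390,215),(372,215)]: print('pillar',ray('top',(u[0]/1.5625,u[1]/1.5625),0.0))
B=np.array([ray('top',(x/6+305,y/6+190),.007) for x,y in[(145,60),(258,103),(190,292),(83,250)]])
print(B,B.mean(0)); d=(B[0]+B[1]-B[2]-B[3])/2; print(np.linalg.norm(d),np.degrees(np.arctan2(d[1],d[0])))
B=np.array([ray('top',(x/1.5625,y/1.5625),.007) for x,y in[(285,321),(315,312),(329,362),(297,372)]])
print(B,B.mean(0)); d=(B[0]+B[1]-B[2]-B[3])/2; print(np.linalg.norm(d),np.degrees(np.arctan2(d[1],d[0])))
s=get_state();c=imaging.camera_info('wrist');R=np.array(c['R']);print(c['fx'],-R.T@np.array(c['t'])-s['tool_pos'],R)
E
```

```text
[[0.62750178 0.22374627 0.032     ]
 [0.6424551  0.16126326 0.032     ]
 [0.5624715  0.14287566 0.032     ]
 [0.54841148 0.20538426 0.032     ]] [0.59520997 0.18331736 0.032     ]
0.0816318573113935 13.008378480879957
pillar [0.77673283 0.08768501 0.        ]
pillar [ 0.75564309 -0.00121333  0.        ]
pillar [0.75477324 0.03852758 0.        ]
[[ 0.5410261  -0.27248789  0.007     ]
 [ 0.51782177 -0.33554754  0.007     ]
 [ 0.41163156 -0.29551061  0.007     ]
 [ 0.43381581 -0.23653344  0.007     ]] [ 0.47607381 -0.28501987  0.007     ]
0.11326348128958671 -19.600686431346993
[[0.51343732 0.21840655 0.007     ]
 [0.5340835  0.15533785 0.007     ]
 [0.42759375 0.12187105 0.007     ]
 [0.40537723 0.18837077 0.007     ]] [0.47012295 0.17099656 0.007     ]
0.11187516017030154 16.487729082773175
344.3451617514056 [-0.07053567  0.01943045  0.1622924 ] [[ 0.26527623  0.9641703  -0.00203851]
 [ 0.92912502 -0.25506808  0.26770688]
 [ 0.25759507 -0.0729103  -0.96349825]]
```

Call:
{"op": "drive_tool", "data": {"targets": [{"tx":40,"ty":-45,"spin":0.05},{"tx":80,"ty":-90,"spin":0.1},{"tx":120,"ty":-140,"spin":0.15},{"tx":160,"ty":-185,"spin":0.22},{"tx":200,"ty":-230,"spin":0.3},{"tx":245,"ty":-280,"spin":0.37},{"tx":290,"ty":-330,"spin":0.44},{"tx":330,"ty":-380,"spin":0.49},{"tx":365,"ty":-420,"spin":0.49},{"tx":365,"ty":-420,"spin":0.49}]}}

```text
$.targets[0]: bad value
```

```bash
python3 - <<'E'
from h import *
s=get_state();print(s['time'],s['tool_pos'],s['eef_rot'],s['qpos'])
import pickle;pickle.dump(imaging.camera_info('wrist'),open('w1.pkl','wb'))
save('wrist','w1.png',None,1.5625)
E
```

```text
0.2 [0.16530227 0.6025037  0.22205353] [-4.36767228e-05  1.33482800e-01  9.91051036e-01 -4.29826241e-04] [-1.32560864  0.33263583 -0.06471162  1.46062267  0.02159821  1.34989331
 -0.08850199]
```

View pics/w1.png

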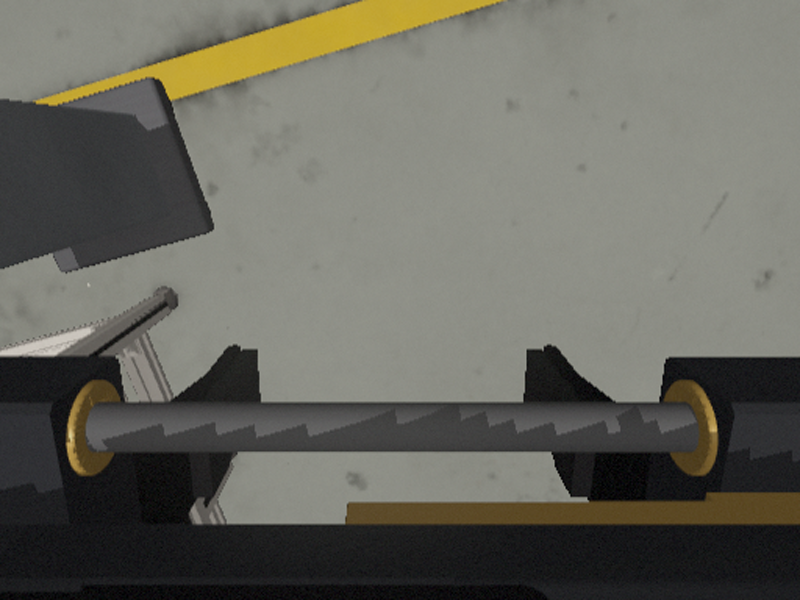

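Call:
{"op": "drive_tool", "data": {"targets": [{"tx":40,"ty":-45,"tz":0,"gripper":87,"spin":0.05},{"tx":80,"ty":-90,"tz":0,"gripper":87,"spin":0.1},{"tx":120,"ty":-140,"tz":0,"gripper":87,"spin":0.15},{"tx":165,"ty":-185,"tz":0,"gripper":87,"spin":0.22},{"tx":210,"ty":-230,"tz":0,"gripper":87,"spin":0.3},{"tx":255,"ty":-280,"tz":0,"gripper":87,"spin":0.37},{"tx":300,"ty":-330,"tz":0,"gripper":87,"spin":0.44},{"tx":345,"ty":-380,"tz":0,"gripper":87,"spin":0.49},{"tx":385,"ty":-420,"tz":0,"gripper":87,"spin":0.49},{"tx":385,"ty":-420,"tz":0,"gripper":87,"spin":0.49}]}}

```text
time: 1.5
tool_pos: [0.5528, 0.1779, 0.2225]
eef_rot: [0.0, -0.108, 0.994, -0.001]
wrist_force: [-0.2, 1.0, -0.2]
gripper_width: 0.087
grasp_force: 0.0
```

```bash
python3 - <<'E'
from h import *
s=get_state();print(s['time'],s['tool_pos'],s['eef_rot'],s['qpos'])
import pickle;pickle.dump(imaging.camera_info('wrist'),open('w1.pkl','wb'))
save('wrist','w2.png',None,1.5625)
E
```

```text
1.5 [0.55278639 0.177932   0.22247469] [ 2.81610591e-04 -1.07552835e-01  9.94198924e-01 -8.99322931e-04] [-0.63725659  0.23318823  0.29114322  1.59898661 -0.06659576  1.31932685
  1.44933376]
```

View pics/w2.png

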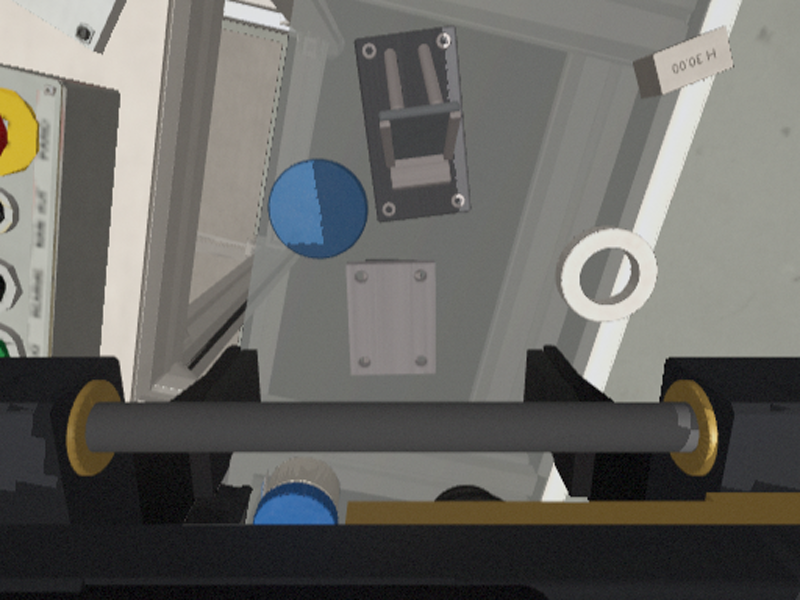

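```bash
python3 - <<'E'
from h import *
import pickle;c=pickle.load(open('w1.pkl','rb'))
def m(pts,z):
    P=np.array([ray('wrist',(x/1.5625,y/1.5625),z,c) for x,y in pts]); d=(P[2]+P[3]-P[0]-P[1])/2; e=(P[0]+P[3]-P[1]-P[2])/2
    print(P.mean(0).round(4),np.linalg.norm(d).round(4),np.linalg.norm(e).round(4),np.degrees(np.arctan2(d[1],d[0])).round(2),np.degrees(np.arctan2(e[1],e[0])).round(2))
    return P
m([(347,265),(435,262),(436,374),(351,375)],.032)
m([(362,276),(420,275),(421,362),(364,362)],.032)
P=m([(356,40),(453,27),(470,208),(379,222)],.007)
Q=m([(370,51),(445,41),(459,201),(389,209)],.007)
print('top bar',[ray('wrist',(x/1.5625,y/1.5625),.086,c).round(4) for x,y in[(379,113),(459,105)]])
print('ledge lo',[ray('wrist',(x/1.5625,y/1.5625),.017,c).round(4) for x,y in[(393,188),(451,183),(390,163),(448,158)]])
print('ring',ray('wrist',(608/1.5625,275/1.5625),.016,c),'dish',ray('wrist',(318/1.5625,208/1.5625),.026,c))
E
```

```text
[0.5959 0.1871 0.032 ] 0.0806 0.0597 13.57 -76.28
[0.5954 0.1866 0.032 ] 0.0627 0.0397 13.27 -77.13
[0.468  0.1745 0.007 ] 0.1172 0.0635 19.53 -69.81
[0.468  0.1754 0.007 ] 0.1027 0.0489 19.2 -70.95
top bar [array([0.4673, 0.1519, 0.086 ]), array([0.4545, 0.1921, 0.086 ])]
ledge lo [array([0.509 , 0.1686, 0.017 ]), array([0.4974, 0.2059, 0.017 ]), array([0.4934, 0.1631, 0.017 ]), array([0.4821, 0.2   , 0.017 ])]
ring [0.5356092  0.32925922 0.016     ] dish [0.53164527 0.12262265 0.026     ]
```

Call:
{"op": "drive_tool", "data": {"squeeze": 12, "targets": [{"tx":43,"ty":9,"tz":-50,"spin":0.018,"gripper":87},{"tx":43,"ty":9,"tz":-100,"spin":0.018,"gripper":87},{"tx":43,"ty":9,"tz":-150,"spin":0.018,"gripper":87},{"tx":43,"ty":9,"tz":-190,"spin":0.018,"gripper":87},{"tx":43,"ty":9,"tz":-213,"spin":0.018,"gripper":87},{"tx":43,"ty":9,"tz":-213,"spin":0.018,"gripper":87}]}}

```text
time: 2.3
tool_pos: [0.5912, 0.1929, 0.0078]
eef_rot: [-0.002, -0.121, 0.993, -0.0]
wrist_force: [-0.2, 0.3, 0.2]
gripper_width: 0.0865
grasp_force: 0.0
```

Call:
{"op": "drive_tool", "data": {"squeeze": 12, "targets": [{"tx":0,"ty":0,"tz":0,"spin":0,"gripper":50},{"tx":0,"ty":0,"tz":0,"spin":0,"gripper":50},{"tx":0,"ty":0,"tz":0,"spin":0,"gripper":50},{"tx":0,"ty":0,"tz":0,"spin":0,"gripper":50}]}}

```text
time: 2.8
tool_pos: [0.5939, 0.1916, 0.0104]
eef_rot: [0.001, -0.12, 0.993, 0.0]
wrist_force: [-1.3, -1.5, 4.8]
gripper_width: 0.0598
grasp_force: 12.0
```

Call:
{"op": "drive_tool", "data": {"targets": [{"tx":0,"ty":0,"tz":40,"spin":0,"gripper":50},{"tx":0,"ty":0,"tz":85,"spin":0.03,"gripper":50},{"tx":-20,"ty":0,"tz":100,"spin":0.05,"gripper":50},{"tx":-45,"ty":-1,"tz":100,"spin":0.08,"gripper":50},{"tx":-70,"ty":-2,"tz":100,"spin":0.1,"gripper":50},{"tx":-87,"ty":-3,"tz":100,"spin":0.1,"gripper":50},{"tx":-87,"ty":-3,"tz":90,"spin":0.1,"gripper":50},{"tx":-87,"ty":-3,"tz":90,"spin":0.1,"gripper":50}]}}

```text
time: 3.8
tool_pos: [0.5063, 0.1885, 0.0986]
eef_rot: [-0.001, -0.169, 0.986, -0.0]
wrist_force: [1.4, 0.8, -1.1]
gripper_width: 0.0598
grasp_force: 12.0
```

```bash
python3 - <<'E'
from h import *
s=get_state();print(s['time'],s['tool_pos'],s['eef_rot'],s['wrist_force'],s['grasp_force'],s['gripper_width'])
import pickle;pickle.dump(imaging.camera_info('wrist'),open('w2.pkl','wb'))
a=imaging.get_image('wrist')[:,:,::-1]; b=imaging.get_image('scene')[:,:,::-1]
f=lambda im,x,y,w,h,s:cv2.resize(im[y:y+h,x:x+w],None,fx=s,fy=s,interpolation=cv2.INTER_CUBIC)
cv2.imwrite('pics/c2.png',np.hstack([f(a,130,60,200,300,2),f(b,250,165,100,150,4)]))
E
```

```text
3.8 [0.50626401 0.18849004 0.09858991] [-6.33690541e-04 -1.69220945e-01  9.85577913e-01 -2.19527192e-04] [ 1.37334722  0.75743194 -1.05313409] 11.999733501579612 0.05982005486433788
```

View pics/c2.png

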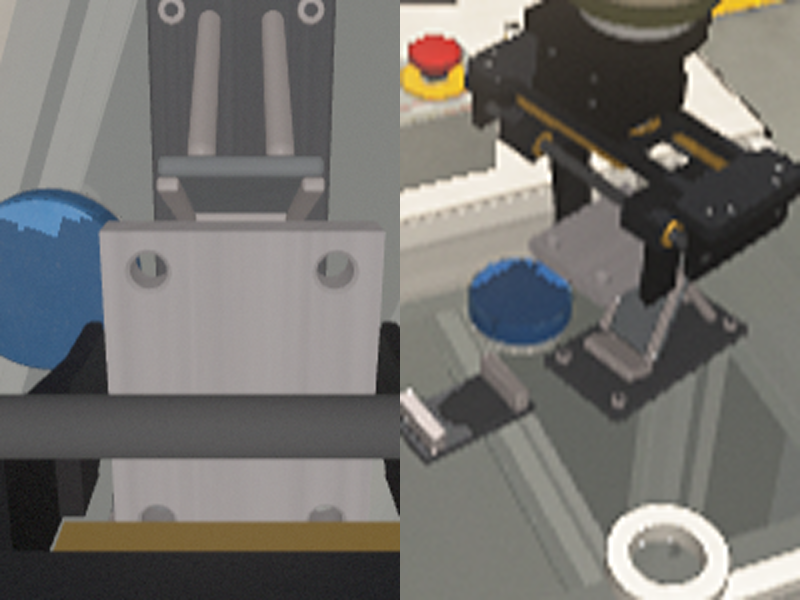

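```bash
python3 - <<'E'
from h import *
import pickle;c=pickle.load(open('w2.pkl','rb'))
s=np.array([.482,.180]);e=np.array([.9426,.3338]);n=np.array([-.3338,.9426])
for name,x,y,z in[('railL',168,183,.083),('railR',313,183,.083),('bar back L',158,158,.086),('bar back R',324,158,.086),('bar frontL',158,176,.084),('plateL',103,232,.120),('plateR',385,230,.120)]:
    p=ray('wrist',(130+x/2,60+y/2),z,c)[:2]; print(name,p.round(4),((p-s)@e).round(4),((p-s)@n).round(4))
E
```

```text
railL [0.4716 0.1558] -0.0179 -0.0193
railR [0.459  0.1914] -0.0179 0.0184
bar back L [0.4658 0.1516] -0.0248 -0.0214
bar back R [0.4517 0.1913] -0.0248 0.0207
bar frontL [0.4705 0.1528] -0.0199 -0.0218
plateL [0.4789 0.1478] -0.0136 -0.0293
plateR [0.4588 0.2036] -0.014 0.03
```

Call:
{"op": "drive_tool", "data": {"squeeze": 10, "targets": [{"tx":-10.7,"ty":-3.8,"tz":-10,"spin":0,"gripper":50},{"tx":-10.7,"ty":-3.8,"tz":-19,"spin":0,"gripper":50},{"tx":-10.7,"ty":-3.8,"tz":-25,"spin":0,"gripper":50},{"tx":-10.5,"ty":-3.7,"tz":-30,"spin":0,"gripper":50},{"tx":-10.5,"ty":-3.7,"tz":-33.5,"spin":0,"gripper":50},{"tx":-11.3,"ty":-4.0,"tz":-37.5,"spin":0,"gripper":50},{"tx":-12.3,"ty":-4.4,"tz":-41.7,"spin":0,"gripper":50},{"tx":-12.3,"ty":-4.4,"tz":-41.7,"spin":0,"gripper":50}]}}

```text
time: 4.9
tool_pos: [0.4938, 0.1843, 0.0576]
eef_rot: [-0.0, -0.169, 0.986, -0.0]
wrist_force: [2.2, 0.3, -1.6]
gripper_width: 0.0596
grasp_force: 10.0
```

```bash
python3 - <<'E'
from h import *
s=get_state();print(s['time'],s['tool_pos'],s['wrist_force'],s['grasp_force'],s['gripper_width'])
import pickle;pickle.dump(imaging.camera_info('wrist'),open('w2.pkl','wb'))
a=imaging.get_image('wrist')[:,:,::-1]; b=imaging.get_image('scene')[:,:,::-1]
f=lambda im,x,y,w,h,s:cv2.resize(im[y:y+h,x:x+w],None,fx=s,fy=s,interpolation=cv2.INTER_CUBIC)
cv2.imwrite('pics/c3.png',np.hstack([f(a,130,60,200,300,2),f(b,250,165,100,150,4)]))
E
```

```text
4.9 [0.493823   0.18428109 0.05757212] [ 2.21765984  0.33659392 -1.56108703] 10.0000149034895 0.059629318632588954
```

View pics/c3.png

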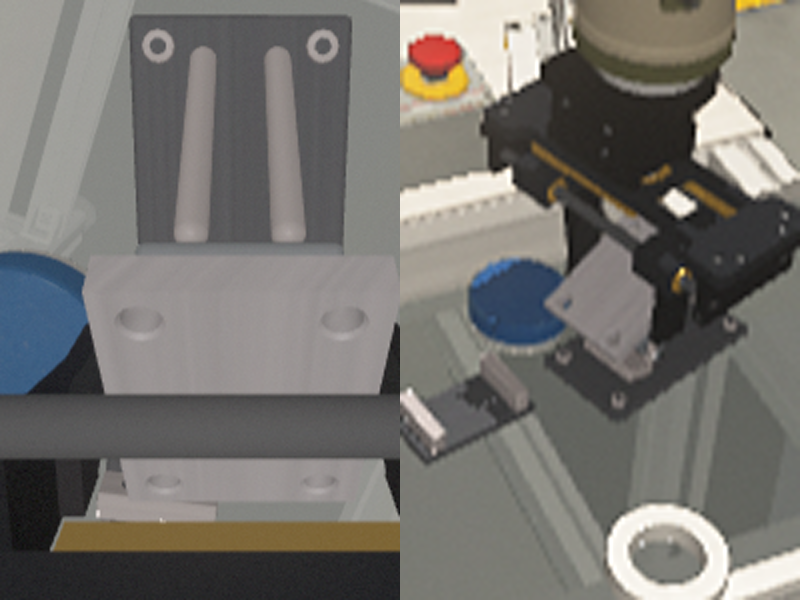

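Call:
{"op": "drive_tool", "data": {"targets": [{"tx":-1.7,"ty":-0.6,"tz":-3.8,"spin":0,"gripper":50},{"tx":-3.9,"ty":-1.4,"tz":-7.4,"spin":0,"gripper":50},{"tx":-6.2,"ty":-2.2,"tz":-10.4,"spin":0,"gripper":50},{"tx":-9.3,"ty":-3.3,"tz":-13.5,"spin":0,"gripper":50},{"tx":-11.5,"ty":-4.1,"tz":-15.2,"spin":0,"gripper":50},{"tx":-13.8,"ty":-4.9,"tz":-16.7,"spin":0,"gripper":50},{"tx":-15.6,"ty":-5.5,"tz":-17.4,"spin":0,"gripper":50},{"tx":-15.6,"ty":-5.5,"tz":-17.4,"spin":0,"gripper":50}]}}

```text
time: 6.0
tool_pos: [0.4791, 0.1791, 0.0408]
eef_rot: [0.001, -0.169, 0.986, 0.0]
wrist_force: [5.0, 1.8, 0.3]
gripper_width: 0.0598
grasp_force: 10.0
```

Call:
{"op": "drive_tool", "data": {"targets": [{"tx":0.5,"ty":0.2,"tz":-1,"spin":0,"gripper":50},{"tx":1,"ty":0.3,"tz":-2.5,"spin":0,"gripper":50},{"tx":1.3,"ty":0.5,"tz":-3.5,"spin":0,"gripper":50},{"tx":1.3,"ty":0.5,"tz":-3.5,"spin":0,"gripper":50}]}}

```text
time: 6.5
tool_pos: [0.48, 0.1795, 0.0376]
eef_rot: [0.0, -0.169, 0.986, 0.0]
wrist_force: [1.3, -0.6, 10.3]
gripper_width: 0.0599
grasp_force: 10.0
```

```bash
python3 - <<'E'
from h import *
s=get_state();print(s['time'],s['tool_pos'],s['wrist_force'],s['grasp_force'],s['gripper_width'])
a=imaging.get_image('wrist')[:,:,::-1]; b=imaging.get_image('scene')[:,:,::-1]
f=lambda im,x,y,w,h,s:cv2.resize(im[y:y+h,x:x+w],None,fx=s,fy=s,interpolation=cv2.INTER_CUBIC)
cv2.imwrite('pics/c4.png',np.hstack([f(a,130,60,200,300,2),f(b,250,165,100,150,4)]))
E
```

```text
6.5 [0.48002727 0.1794618  0.03756862] [ 1.31530313 -0.55553953 10.33374298] 9.99962163507007 0.059876198025864406
```

View pics/c4.png

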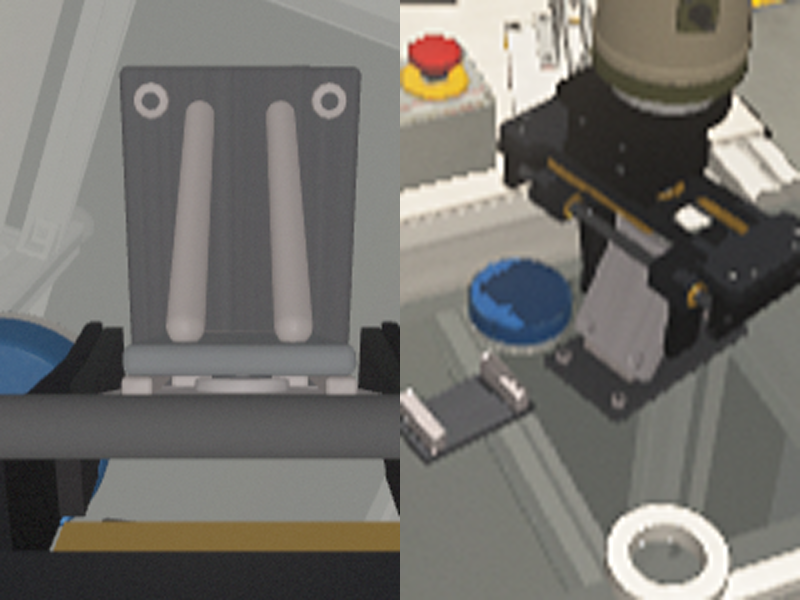

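Call:
{"op": "drive_tool", "data": {"targets": [{"tx":-0.3,"ty":0,"tz":0.8,"spin":0,"gripper":62},{"tx":-0.3,"ty":0,"tz":0.8,"spin":0,"gripper":70},{"tx":-0.3,"ty":0,"tz":0.8,"spin":0,"gripper":80},{"tx":-0.3,"ty":0,"tz":0.8,"spin":0,"gripper":80},{"tx":-0.3,"ty":0,"tz":0.8,"spin":0,"gripper":80},{"tx":-0.3,"ty":0,"tz":0.8,"spin":0,"gripper":80}]}}

```text
time: 7.35
tool_pos: [0.4794, 0.1793, 0.0377]
eef_rot: [-0.0, -0.169, 0.986, 0.0]
wrist_force: [1.1, 0.8, -0.3]
gripper_width: 0.0796
grasp_force: 0.0
```

```bash
python3 - <<'E'
from h import *
s=get_state();print(s['time'],s['tool_pos'],s['wrist_force'],s['grasp_force'],s['gripper_width'])
a=imaging.get_image('wrist'); p=cv2.imread('pics/c4.png')
f=lambda im,x,y,w,h,s:cv2.resize(im[y:y+h,x:x+w],None,fx=s,fy=s,interpolation=cv2.INTER_CUBIC)
q=f(a[:,:,::-1],130,60,200,300,2); d=np.abs(q.astype(int)-p[:,:400]).sum(2)
print([ (r,int(d[r:r+40,100:380].mean())) for r in range(320,520,40)], int(d[100:300].mean()))
E
```

```text
7.35 [0.47941575 0.17934285 0.03774065] [ 1.14455015  0.77790792 -0.26134409] 0.0 0.07957153050367824
[(320, 52), (360, 51), (400, 9), (440, 17), (480, 13)] 13
```

```bash
python3 - <<'E'
from h import *
p=cv2.imread('pics/c4.png')
f=lambda im,x,y,w,h,s:cv2.resize(im[y:y+h,x:x+w],None,fx=s,fy=s,interpolation=cv2.INTER_CUBIC)
a=imaging.get_image('wrist')[:,:,::-1];b=imaging.get_image('scene')[:,:,::-1]
q=f(a,130,60,200,300,2); r=f(b,250,165,100,150,4)
d=np.abs(q.astype(int)-p[:,:400]).sum(2)
print(np.array([[int(d[y:y+20,x:x+40].mean()) for x in range(0,400,40)] for y in range(320,400,20)]))
d=np.abs(r.astype(int)-p[:,400:]).sum(2)
print(np.array([[int(d[y:y+20,x:x+20].mean()) for x in range(160,300,20)] for y in range(220,400,20)]))
# wrist-image shift of boss/rest patch
g=lambda im:cv2.cvtColor(im,cv2.COLOR_BGR2GRAY)
for nm,(x,y,w,h) in dict(bar=(120,340,240,36),edge=(150,380,200,13)).items():
    m=cv2.matchTemplate(g(q)[y-15:y+h+15 if nm=='bar' else y+h,x-15:x+w+15],g(p[:,:400])[y:y+h,x:x+w],cv2.TM_CCOEFF_NORMED);v=cv2.minMaxLoc(m);print(nm,v[1],v[3][0]-15,v[3][1]-15)
w=f(p[380:,540:],0,0,0,0,1) if 0 else None
E
```

```text
[[ 19 154 193  24  15  13  12  15  11 207]
 [ 68  87 237  44  32  25  27  33  25 276]
 [167  58 171  40  20  21  21  20  26 267]
 [121  11  78  23  16  34  35  17  24 169]]
[[200  19  50  19  33  15  30]
 [159  27  27  14  15 137  33]
 [120  31   2   5  94  63   6]
 [ 26  35   2   2  95  29  75]
 [  3   2   2   2   2 133  40]
 [  2   3   2   2   3 141  12]
 [  2   2   2   2   3  72  52]
 [  2   3   2   3   2   4  19]
 [  2   3   2   2   2   2   2]]
bar 0.7473713159561157 2 2
edge 0.8655086159706116 0 0
```

Call:
{"op": "drive_tool", "data": {"squeeze": 12, "targets": [{"tx":0,"ty":0,"tz":-2,"spin":0,"gripper":80},{"tx":0,"ty":0,"tz":-2,"spin":0,"gripper":80},{"tx":0,"ty":0,"tz":-2,"spin":0,"gripper":50},{"tx":0,"ty":0,"tz":-2,"spin":0,"gripper":50},{"tx":0,"ty":0,"tz":-2,"spin":0,"gripper":50},{"tx":0,"ty":0,"tz":-2,"spin":0,"gripper":50},{"tx":0.5,"ty":0,"tz":8,"spin":0,"gripper":50},{"tx":2,"ty":0,"tz":30,"spin":0,"gripper":50},{"tx":5,"ty":0,"tz":70,"spin":0,"gripper":50},{"tx":5,"ty":0,"tz":120,"spin":0,"gripper":50}]}}

```text
time: 8.75
tool_pos: [0.484, 0.1789, 0.1589]
eef_rot: [-0.001, -0.169, 0.986, -0.0]
wrist_force: [1.3, 0.3, -1.4]
gripper_width: 0.0604
grasp_force: 12.0
```

Call:
{"op": "drive_tool", "data": {"targets": [{"tx":0,"ty":0,"tz":60,"spin":0,"gripper":50},{"tx":0,"ty":0,"tz":115,"spin":0,"gripper":50},{"tx":0,"ty":0,"tz":170,"spin":0,"gripper":50},{"tx":5,"ty":-50,"tz":175,"spin":-0.08,"gripper":50},{"tx":10,"ty":-105,"tz":175,"spin":-0.17,"gripper":50},{"tx":20,"ty":-160,"tz":175,"spin":-0.26,"gripper":50},{"tx":30,"ty":-215,"tz":175,"spin":-0.35,"gripper":50},{"tx":40,"ty":-270,"tz":175,"spin":-0.44,"gripper":50},{"tx":50,"ty":-325,"tz":175,"spin":-0.53,"gripper":50},{"tx":50,"ty":-380,"tz":175,"spin":-0.61,"gripper":50}]}}

```text
time: 10.0
tool_pos: [0.5344, -0.2022, 0.3331]
eef_rot: [0.0, 0.136, 0.991, 0.0]
wrist_force: [1.0, 0.1, -2.5]
gripper_width: 0.0599
grasp_force: 12.0
```

Call:
{"op": "drive_tool", "data": {"targets": [{"tx":0,"ty":-50,"tz":0,"spin":-0.07,"gripper":50},{"tx":0,"ty":-106,"tz":0,"spin":-0.07,"gripper":50},{"tx":0,"ty":-106,"tz":-50,"spin":-0.07,"gripper":50},{"tx":0,"ty":-106,"tz":-70,"spin":-0.07,"gripper":50},{"tx":0,"ty":-106,"tz":-70,"spin":-0.07,"gripper":50},{"tx":0,"ty":-106,"tz":-70,"spin":-0.07,"gripper":50}]}}

```text
time: 10.75
tool_pos: [0.5349, -0.3068, 0.2643]
eef_rot: [0.001, 0.169, 0.986, -0.0]
wrist_force: [0.3, 0.4, -0.6]
gripper_width: 0.0602
grasp_force: 12.0
```

```bash
python3 - <<'E'
from h import *
s=get_state();print(s['time'],s['tool_pos'],s['eef_rot'],s['wrist_force'],s['grasp_force'],s['gripper_width'],s['qpos'])
import pickle;pickle.dump(imaging.camera_info('wrist'),open('w5.pkl','wb'))
a=imaging.get_image('wrist');cv2.imwrite('pics/w5.png',cv2.resize(a[:,:,::-1],None,fx=1.5625,fy=1.5625,interpolation=cv2.INTER_CUBIC))
cv2.imwrite('pics/w5raw.png',a[:,:,::-1])
E
```

```text
10.75 [ 0.53485532 -0.30676116  0.26429733] [ 7.91366413e-04  1.68949397e-01  9.85624404e-01 -9.18810701e-05] [ 0.26845452  0.38077809 -0.64867246] 11.999603952281177 0.060249239828341586 [-0.09229109  0.33906501  0.70263032  1.45495693 -0.21943793  1.4256697
  1.84476144]
```

View pics/w5.png

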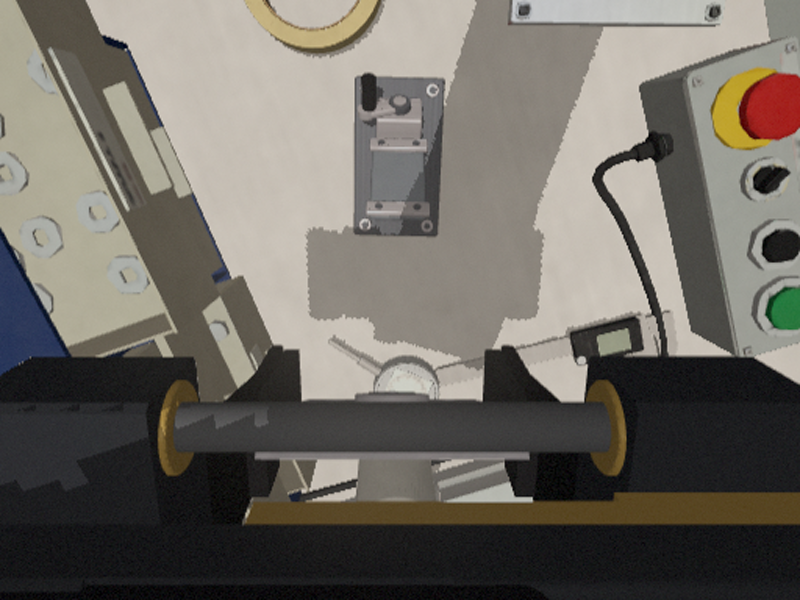

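```bash
python3 - <<'E'
from h import *
import pickle;c=pickle.load(open('w5.pkl','rb'))
R=lambda x,y,z:ray('wrist',(x/1.5625,y/1.5625),z,c)
P=np.array([R(x,y,.007) for x,y in[(355,78),(444,77),(440,235),(354,234)]])
d=(P[2]+P[3]-P[0]-P[1])/2; e=(P[1]+P[2]-P[0]-P[3])/2
print(P.round(4).tolist(),P.mean(0),np.linalg.norm(d),np.linalg.norm(e),np.degrees(np.arctan2(d[1],d[0])),np.degrees(np.arctan2(-e[0],e[1])))
H=[R(x,y,.007) for x,y in[(433,90),(427,226),(364,225)]]
v=H[1]-H[0];w=H[1]-H[2];mid=(H[0]+H[2])/2
print('holes',np.linalg.norm(v),np.linalg.norm(w),np.degrees(np.arctan2(v[1],v[0])),np.degrees(np.arctan2(-w[0],w[1])),mid)
yaw=np.radians(-19.6);ex=np.array([np.cos(yaw),np.sin(yaw)]);ey=np.array([-ex[1],ex[0]])
s=P.mean(0)[:2]+.0035*ex;print('seat',s)
def loc(n,x,y,z): p=R(x,y,z)[:2]-s;print(n,(p@ex*1e3).round(1),(p@ey*1e3).round(1),z)
# strip plane: plain face centre at seat+5*(sin50,-cos50): z=.0638,x=.0038 ; slope
for n,x,y in[('hi top',398,217),('hi strip bottom',398,203),('lo strip top',398,151),('lo strip bot',398,139),('hiL',366,210),('hiR',430,211)]:
    # intersect with strip plane by iteration
    z=.06
    for _ in range(30):
        p=R(x,y,z)[:2]-s; z=.0638+(p@ex-.0038)*np.tan(np.radians(50))
    loc(n,x,y,z)
loc('hinge',400,103,.035);loc('knobtop',369,76,.052);loc('knob c',369.5,90,.044);loc('knobbot',370,108,.036)
for z in(.1,.15,.2,.25):print('cab',z,[ray('top',(u/1.5625,v/1.5625),z)[:2].round(3) for u,v in[(590,262),(597,405),(607,222)]], R(195,330,z)[:2].round(3),R(245,285,z)[:2].round(3))
print('spray',ray('top',(562/1.5625,225/1.5625),.1))
E
```

```text
[[0.4136, -0.2926, 0.007], [0.4346, -0.2313, 0.007], [0.5437, -0.2701, 0.007], [0.5205, -0.3335, 0.007]] [ 0.47809791 -0.28186711  0.007     ] 0.11512724811390888 0.06615845430466549 -20.23230887137203 -19.542583941133294
holes 0.0999053967627049 0.049265012131173506 -20.99363699552513 -20.39862164817771 [ 0.47839182 -0.28263718  0.007     ]
seat [ 0.48139512 -0.28304119]
hi top 28.9 -0.9 0.093681852510559
hi strip bottom 21.3 -0.9 0.08461224777239346
lo strip top -9.9 -0.6 0.04747248441289513
lo strip bot -17.8 -0.6 0.03803378398783923
hiL 25.1 -20.8 0.08923275638953435
hiR 25.6 19.0 0.08979859151475689
hinge -41.6 0.7 0.035
knobtop -57.0 -19.7 0.052
knob c -49.2 -19.8 0.044
knobbot -38.3 -19.9 0.036
cab 0.1 [array([ 0.633, -0.413]), array([ 0.342, -0.417]), array([ 0.719, -0.452])] [ 0.532 -0.44 ] [ 0.516 -0.398]
cab 0.15 [array([ 0.621, -0.399]), array([ 0.34 , -0.403]), array([ 0.704, -0.436])] [ 0.522 -0.416] [ 0.508 -0.38 ]
cab 0.2 [array([ 0.608, -0.385]), array([ 0.338, -0.389]), array([ 0.689, -0.421])] [ 0.512 -0.392] [ 0.5   -0.363]
cab 0.25 [array([ 0.596, -0.371]), array([ 0.335, -0.374]), array([ 0.673, -0.405])] [ 0.502 -0.368] [ 0.493 -0.345]
spray [ 0.71081389 -0.35781252  0.1       ]
```

```bash
python3 - <<'E'
from h import *
k=1.5625
a=imaging.get_image('top')[:,:,::-1];b=imaging.get_image('scene')[:,:,::-1]
f=lambda im,x,y,w,h,s:cv2.resize(im[y:y+h,x:x+w],None,fx=s,fy=s,interpolation=cv2.INTER_CUBIC)
cv2.imwrite('pics/c6.png',np.hstack([f(a,350,130,100,150,4),f(b,170,55,100,150,4)]))
E
```

```text
(no output)
```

View pics/c6.png

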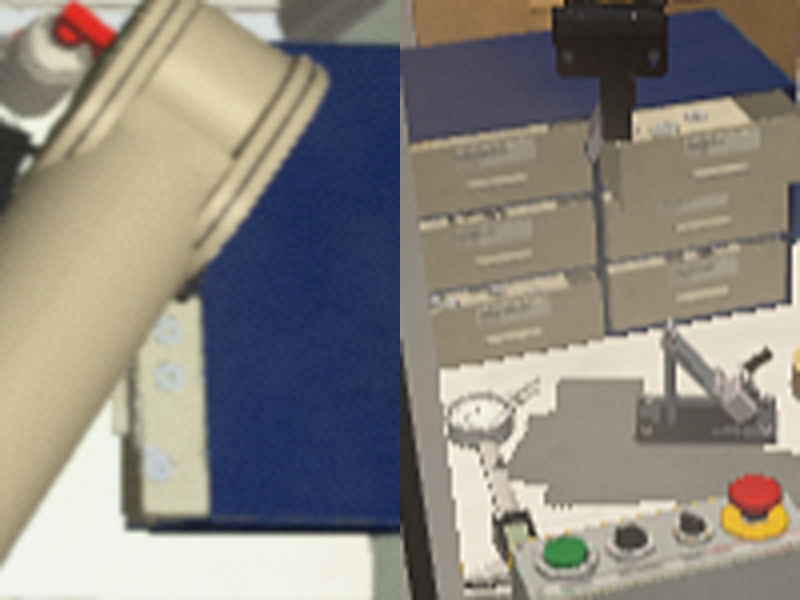

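```bash
python3 - <<'E'
from h import *
A=ray('scene',(170+390/4,55+303/4),0);B=ray('scene',(170+610/4-100,55+332/4),0)
print('base R',A,'base mid',B,'base L',ray('scene',(180,145.5),0))
for h in(.12,.15,.18,.2,.22,.25):print(h,proj('scene',(A[0],A[1],h)),'want (267.5,83.7)', ray('top',(350+140/4,130+500/4),h).round(3), ray('top',(350+125/4,130+430/4),h).round(3), ray('top',(350+122/4,130+520/4),0).round(3))
E
```

```text
base R [ 0.335536   -0.44486472  0.        ] base mid [ 0.50924764 -0.45313869  0.        ] base L [ 0.66570835 -0.4561691   0.        ]
0.12 (np.float64(268.23068745644906), np.float64(101.1001752820826)) want (267.5,83.7) [ 0.354 -0.421  0.12 ] [ 0.407 -0.411  0.12 ] [ 0.344 -0.441  0.   ]
0.15 (np.float64(268.4247865451226), np.float64(93.22402535466323)) want (267.5,83.7) [ 0.353 -0.412  0.15 ] [ 0.405 -0.403  0.15 ] [ 0.344 -0.441  0.   ]
0.18 (np.float64(268.6238039949083), np.float64(85.14829824333403)) want (267.5,83.7) [ 0.351 -0.403  0.18 ] [ 0.402 -0.394  0.18 ] [ 0.344 -0.441  0.   ]
0.2 (np.float64(268.7593078214036), np.float64(79.64982599130202)) want (267.5,83.7) [ 0.35  -0.397  0.2  ] [ 0.4   -0.388  0.2  ] [ 0.344 -0.441  0.   ]
0.22 (np.float64(268.8971400415603), np.float64(74.056872215979)) want (267.5,83.7) [ 0.349 -0.392  0.22 ] [ 0.398 -0.383  0.22 ] [ 0.344 -0.441  0.   ]
0.25 (np.float64(269.1083871044754), np.float64(65.48489204535139)) want (267.5,83.7) [ 0.347 -0.383  0.25 ] [ 0.395 -0.374  0.25 ] [ 0.344 -0.441  0.   ]
```

Call:
{"op": "drive_tool", "data": {"squeeze": 10, "targets": [{"tx":-45,"ty":18,"tz":0,"spin":-0.014,"gripper":50},{"tx":-85.3,"ty":35.2,"tz":-20,"spin":-0.014,"gripper":50},{"tx":-85.3,"ty":35.2,"tz":-75,"spin":-0.014,"gripper":50},{"tx":-85.3,"ty":35.2,"tz":-130,"spin":-0.014,"gripper":50},{"tx":-85.3,"ty":35.2,"tz":-170,"spin":-0.014,"gripper":50},{"tx":-85.3,"ty":35.2,"tz":-190,"spin":-0.014,"gripper":50},{"tx":-85.3,"ty":35.2,"tz":-190,"spin":-0.014,"gripper":50},{"tx":-85.3,"ty":35.2,"tz":-190,"spin":-0.014,"gripper":50}]}}

```text
time: 11.9
tool_pos: [0.45, -0.2719, 0.0741]
eef_rot: [0.001, 0.176, 0.984, -0.0]
wrist_force: [0.6, -0.2, -1.5]
gripper_width: 0.0601
grasp_force: 10.0
```

```bash
python3 - <<'E'
from h import *
import pickle;c=pickle.load(open('w5.pkl','rb'))
R=np.array(c['R']);t=np.array(c['t']);T=np.array([.53485532,-.30676116,.26429733])
y=np.radians(-19.5);ex=np.array([np.cos(y),np.sin(y),0]);ey=np.array([-ex[1],ex[0],0]);ez=np.array([0,0,1.])
for th in(50,60,70,80,90):
    q=np.radians(th);u=-np.cos(q)*ex+np.sin(q)*ez;n=np.sin(q)*ex+np.cos(q)*ez;C=T+.019*ez
    o=[]
    for k in(-.005,.005):
        for s in(-.03,.03):
            p=R@(C+.04*u+k*n+s*ey)+t;o.append((1.5625*(c['fx']*p[0]/p[2]+c['cx'])).round(0));o.append((1.5625*(c['fy']*p[1]/p[2]+c['cy'])).round(0))
    print(th,o)
E
```

```text
50 [np.float64(262.0), np.float64(342.0), np.float64(524.0), np.float64(342.0), np.float64(257.0), np.float64(385.0), np.float64(528.0), np.float64(385.0)]
60 [np.float64(258.0), np.float64(371.0), np.float64(527.0), np.float64(371.0), np.float64(256.0), np.float64(417.0), np.float64(530.0), np.float64(417.0)]
70 [np.float64(256.0), np.float64(403.0), np.float64(529.0), np.float64(403.0), np.float64(255.0), np.float64(450.0), np.float64(530.0), np.float64(450.0)]
80 [np.float64(255.0), np.float64(436.0), np.float64(530.0), np.float64(436.0), np.float64(256.0), np.float64(480.0), np.float64(529.0), np.float64(480.0)]
90 [np.float64(256.0), np.float64(468.0), np.float64(530.0), np.float64(468.0), np.float64(259.0), np.float64(507.0), np.float64(527.0), np.float64(507.0)]
```

Call:
{"op": "drive_tool", "data": {"targets": [{"tx":-0.5,"ty":0,"tz":-6,"spin":0,"gripper":50},{"tx":-0.5,"ty":0,"tz":-10,"spin":0,"gripper":50},{"tx":-0.5,"ty":0,"tz":-13,"spin":0,"gripper":50},{"tx":-0.5,"ty":0,"tz":-14.5,"spin":0,"gripper":50},{"tx":-0.5,"ty":0,"tz":-14.5,"spin":0,"gripper":50}]}}

```text
time: 12.52
tool_pos: [0.4488, -0.2715, 0.0588]
eef_rot: [0.0, 0.176, 0.984, 0.0]
wrist_force: [-3.6, 1.8, 8.1]
gripper_width: 0.0601
grasp_force: 10.0
```

Call:
{"op": "drive_tool", "data": {"targets": [{"tx":2.7,"ty":-1,"tz":1.1,"spin":0,"gripper":50},{"tx":5.4,"ty":-2,"tz":2.1,"spin":0,"gripper":50},{"tx":8.6,"ty":-3.2,"tz":2.9,"spin":0,"gripper":50},{"tx":11.9,"ty":-4.4,"tz":3.4,"spin":0,"gripper":50},{"tx":11.9,"ty":-4.4,"tz":3.4,"spin":0,"gripper":50}]}}

```text
time: 13.15
tool_pos: [0.4598, -0.2757, 0.0615]
eef_rot: [-0.001, 0.176, 0.984, 0.0]
wrist_force: [-3.7, 2.3, 2.5]
gripper_width: 0.0599
grasp_force: 10.0
```

```bash
cat > th.py <<'E'
from h import *
# estimate plate tilt: draw predicted outline edges of top end, score by gradient
def run(yawd=-20.3,ths=range(50,150,4)):
    s=get_state();c=imaging.camera_info('wrist');im=imaging.get_image('wrist')
    cv2.imwrite('pics/t%d.png'%int(s['time']*100),im[:,:,::-1])
    g=im.astype(float).mean(2)
    cols=g[:, [180,200,300,320]]
    print(s['time'],s['tool_pos'],s['wrist_force'])
    R=np.array(c['R']);t=np.array(c['t']);T=s['tool_pos'];y=np.radians(yawd)
    ex=np.array([np.cos(y),np.sin(y),0]);ey=np.array([-ex[1],ex[0],0]);ez=np.array([0,0,1.])
    for th in ths:
        q=np.radians(th);u=-np.cos(q)*ex+np.sin(q)*ez;n=np.sin(q)*ex+np.cos(q)*ez;C=T+.019*ez
        o=[]
        for k in(-.005,.005):
          for w in(.04,-.04):
            p=R@(C+w*u+k*n)+t;o.append(int(c['fy']*p[1]/p[2]+c['cy']))
        print(th,o,end=' ')
    print()
    for x in(190,250,310):
        v=g[200:336,x]; d=np.abs(np.diff(v)); print(x,[(200+i,int(v[i]),int(v[i+1])) for i in np.where(d>18)[0]])
run()
E
python3 th.py
```

```text
13.15 [ 0.4598297  -0.27570926  0.06151976] [-3.68837234  2.27952916  2.47361573]
50 [218, 265, 245, 283] 54 [225, 260, 253, 278] 58 [233, 255, 262, 273] 62 [241, 250, 270, 268] 66 [249, 245, 279, 263] 70 [257, 240, 287, 258] 74 [265, 235, 295, 253] 78 [274, 230, 303, 248] 82 [282, 226, 310, 243] 86 [290, 221, 317, 238] 90 [298, 217, 323, 233] 94 [306, 212, 329, 228] 98 [313, 208, 335, 224] 102 [320, 204, 339, 219] 106 [326, 200, 344, 215] 110 [332, 196, 347, 210] 114 [337, 193, 350, 206] 118 [341, 189, 352, 202] 122 [345, 186, 354, 198] 126 [348, 183, 355, 195] 130 [351, 180, 355, 191] 134 [353, 178, 355, 188] 138 [354, 175, 355, 185] 142 [355, 174, 354, 182] 146 [355, 172, 352, 179] 
190 [(np.int64(222), 136, 95), (np.int64(223), 95, 48), (np.int64(246), 25, 47), (np.int64(247), 47, 71), (np.int64(288), 58, 97), (np.int64(289), 97, 123), (np.int64(300), 128, 178), (np.int64(319), 197, 165), (np.int64(320), 165, 106), (np.int64(321), 106, 72)]
250 [(np.int64(205), 73, 104), (np.int64(228), 93, 73), (np.int64(230), 69, 101), (np.int64(241), 103, 84), (np.int64(249), 90, 117), (np.int64(255), 123, 90), (np.int64(256), 90, 53), (np.int64(288), 58, 95), (np.int64(289), 95, 119), (np.int64(300), 127, 108)]
310 [(np.int64(222), 139, 121), (np.int64(223), 121, 93), (np.int64(246), 31, 67), (np.int64(288), 56, 97), (np.int64(289), 97, 122), (np.int64(320), 145, 103), (np.int64(321), 103, 71)]
```

```bash
cat > pr.py <<'E'
import cv2,sys,numpy as np
g=cv2.imread(sys.argv[1]).astype(float).mean(2)
print('row',[200,212,224,236,250,264,276,288,300])
for r in list(range(170,260,3))+list(range(286,324,2)): print(r,[int(g[r,x]) for x in(200,212,224,236,250,264,276,288,300)])
E
ls pics/t*; python3 pr.py $(ls pics/t[0-9]*.png|tail -1)
```

```text
pics/t1315.png
pics/top0.png
row [200, 212, 224, 236, 250, 264, 276, 288, 300]
170 [136, 52, 70, 108, 67, 67, 66, 90, 67]
173 [137, 47, 71, 111, 68, 68, 63, 68, 66]
176 [136, 49, 71, 68, 68, 68, 63, 68, 64]
179 [136, 48, 70, 155, 72, 112, 102, 67, 64]
182 [136, 46, 68, 112, 108, 110, 107, 64, 62]
185 [137, 48, 68, 103, 108, 76, 106, 65, 64]
188 [138, 44, 71, 112, 111, 61, 110, 64, 63]
191 [135, 38, 114, 110, 116, 61, 105, 66, 62]
194 [138, 38, 109, 113, 111, 52, 108, 62, 60]
197 [137, 32, 112, 115, 62, 57, 109, 66, 59]
200 [134, 34, 117, 113, 61, 110, 110, 66, 60]
203 [128, 39, 115, 117, 56, 111, 110, 63, 64]
206 [136, 63, 119, 101, 104, 112, 111, 65, 60]
209 [136, 112, 102, 113, 113, 114, 114, 65, 78]
212 [136, 102, 92, 117, 117, 119, 117, 63, 77]
215 [137, 79, 75, 101, 101, 101, 102, 63, 93]
218 [136, 67, 69, 102, 101, 102, 98, 63, 115]
221 [134, 67, 64, 99, 100, 100, 94, 61, 113]
224 [135, 67, 64, 98, 98, 101, 95, 60, 135]
227 [134, 66, 64, 100, 100, 97, 96, 62, 134]
230 [134, 68, 78, 71, 69, 68, 63, 63, 136]
233 [134, 66, 114, 110, 111, 108, 111, 62, 134]
236 [134, 67, 113, 113, 
[... 493 characters left out ...]
, 129, 127]
294 [130, 129, 131, 128, 128, 128, 131, 130, 127]
296 [127, 129, 129, 125, 128, 131, 130, 132, 130]
298 [128, 130, 127, 127, 129, 129, 130, 131, 129]
300 [126, 128, 127, 125, 127, 130, 130, 130, 129]
302 [194, 175, 90, 90, 93, 92, 91, 117, 136]
304 [194, 140, 89, 88, 88, 90, 91, 117, 136]
306 [193, 91, 90, 89, 88, 88, 90, 64, 137]
308 [195, 188, 88, 88, 87, 88, 88, 176, 138]
310 [195, 194, 90, 86, 87, 87, 87, 199, 139]
312 [195, 195, 88, 87, 89, 88, 88, 199, 199]
314 [196, 195, 91, 88, 86, 88, 87, 198, 199]
316 [196, 194, 89, 87, 88, 89, 87, 198, 199]
318 [195, 196, 88, 88, 87, 87, 89, 197, 201]
320 [165, 163, 82, 81, 81, 80, 84, 166, 167]
322 [71, 70, 71, 72, 70, 69, 71, 71, 70]
```

```bash
cat > fit.py <<'E'
from h import *
from scipy.optimize import least_squares
import sys
def take(yawd=-20.3):
    s=get_state();c=imaging.camera_info('wrist');im=imaging.get_image('wrist');return s,c,im.astype(float).mean(2)
def rows(T,c,th,dx,dz,yawd=-20.3):
    R=np.array(c['R']);t=np.array(c['t']);y=np.radians(yawd);q=np.radians(th)
    ex=np.array([np.cos(y),np.sin(y),0]);ez=np.array([0,0,1.])
    u=-np.cos(q)*ex+np.sin(q)*ez;n=np.sin(q)*ex+np.cos(q)*ez;C=T+(.019+dz)*ez+dx*ex
    def r(w,k): p=R@(C+w*u+k*n)+t;return c['fy']*p[1]/p[2]+c['cy']
    return dict(lowB=r(-.04,-.005),lowP=r(-.04,.005),topB=r(.04,-.005),topP=r(.04,.005),bossLo=r(-.011,-.008),bossLoBase=r(-.011,-.005),bossHi=r(.011,-.008))
if __name__=='__main__':
    s,c,g=take()
    print(s['time'],s['tool_pos'])
    print('col250',[(r,int(g[r,250])) for r in range(226,258)]);print('col250 end',[(r,int(g[r,250])) for r in range(288,321,2)])
    print('col220',[(r,int(g[r,220])) for r in range(220,258,2)])
    for th in(66,70,74,78,82,86,90): print(th,{k:round(float(v),1) for k,v in rows(s['tool_pos'],c,th,0,0).items()})
E
python3 fit.py
```

```text
13.2 [ 0.45981596 -0.27572399  0.06151607]
col250 [(226, 100), (227, 98), (228, 93), (229, 77), (230, 71), (231, 101), (232, 112), (233, 110), (234, 111), (235, 112), (236, 112), (237, 111), (238, 111), (239, 111), (240, 113), (241, 103), (242, 84), (243, 90), (244, 87), (245, 98), (246, 82), (247, 65), (248, 75), (249, 88), (250, 118), (251, 129), (252, 129), (253, 127), (254, 126), (255, 122), (256, 91), (257, 54)]
col250 end [(288, 55), (290, 122), (292, 127), (294, 128), (296, 126), (298, 128), (300, 127), (302, 90), (304, 88), (306, 90), (308, 88), (310, 89), (312, 89), (314, 87), (316, 88), (318, 86), (320, 82)]
col220 [(220, 64), (222, 64), (224, 65), (226, 66), (228, 67), (230, 79), (232, 112), (234, 114), (236, 113), (238, 111), (240, 114), (242, 87), (244, 90), (246, 79), (248, 78), (250, 82), (252, 80), (254, 80), (256, 74)]
66 {'lowB': 245.4, 'lowP': 263.2, 'topB': 249.2, 'topP': 279.0, 'bossLo': 240.2, 'bossLoBase': 246.4, 'bossHi': 240.3}
70 {'lowB': 240.5, 'lowP': 258.2, 'topB': 257.5, 'topP': 287.3, 'bossLo': 238.7, 'bossLoBase': 244.8, 'bossHi': 242.2}
74 {'lowB': 235.7, 'lowP': 253.2, 'topB': 265.9, 'topP': 295.3, 'bossLo': 237.2, 'bossLoBase': 243.3, 'bossHi': 244.1}
78 {'lowB': 230.9, 'lowP': 248.2, 'topB': 274.3, 'topP': 303.0, 'bossLo': 235.8, 'bossLoBase': 241.9, 'bossHi': 246.2}
82 {'lowB': 226.3, 'lowP': 243.3, 'topB': 282.7, 'topP': 310.4, 'bossLo': 234.6, 'bossLoBase': 240.6, 'bossHi': 248.3}
86 {'lowB': 221.7, 'lowP': 238.4, 'topB': 290.8, 'topP': 317.4, 'bossLo': 233.4, 'bossLoBase': 239.3, 'bossHi': 250.5}
90 {'lowB': 217.2, 'lowP': 233.6, 'topB': 298.7, 'topP': 323.8, 'bossLo': 232.3, 'bossLoBase': 238.0, 'bossHi': 252.7}
```

```bash
python3 - <<'E'
import cv2
g=cv2.imread('pics/w5raw.png').astype(float).mean(2)
for x in(205,220,250,285,300):print(x,[(r,int(g[r,x])) for r in range(236,258)],[(r,int(g[r,x])) for r in range(288,304)])
E
```

```text
205 [(236, 190), (237, 193), (238, 192), (239, 192), (240, 192), (241, 191), (242, 191), (243, 191), (244, 189), (245, 189), (246, 188), (247, 189), (248, 188), (249, 190), (250, 190), (251, 191), (252, 191), (253, 192), (254, 192), (255, 141), (256, 74), (257, 60)] [(288, 58), (289, 91), (290, 117), (291, 123), (292, 122), (293, 137), (294, 176), (295, 187), (296, 186), (297, 186), (298, 186), (299, 188), (300, 188), (301, 188), (302, 186), (303, 188)]
220 [(236, 189), (237, 190), (238, 190), (239, 189), (240, 190), (241, 191), (242, 191), (243, 191), (244, 190), (245, 190), (246, 193), (247, 191), (248, 191), (249, 190), (250, 190), (251, 189), (252, 189), (253, 187), (254, 187), (255, 144), (256, 81), (257, 60)] [(288, 56), (289, 92), (290, 119), (291, 123), (292, 127), (293, 138), (294, 175), (295, 188), (296, 187), (297, 187), (298, 188), (299, 188), (300, 188), (301, 189), (302, 190), (303, 188)]
250 [(236, 190), (237, 187), (238, 183), (239, 184), (240, 162), (241, 176), (242, 197), (243, 201), (244, 196), (245, 190), (246, 192), (247, 190), (248, 199), (249, 186), (250, 147),
[... 485 characters left out ...]
3, 191), (254, 192), (255, 150), (256, 90), (257, 57)] [(288, 57), (289, 92), (290, 119), (291, 124), (292, 126), (293, 137), (294, 100), (295, 165), (296, 187), (297, 187), (298, 187), (299, 186), (300, 141), (301, 100), (302, 100), (303, 102)]
300 [(236, 162), (237, 174), (238, 173), (239, 172), (240, 173), (241, 173), (242, 179), (243, 186), (244, 190), (245, 189), (246, 191), (247, 191), (248, 190), (249, 192), (250, 192), (251, 192), (252, 192), (253, 192), (254, 193), (255, 140), (256, 71), (257, 55)] [(288, 55), (289, 92), (290, 118), (291, 123), (292, 122), (293, 134), (294, 175), (295, 142), (296, 99), (297, 100), (298, 100), (299, 99), (300, 100), (301, 99), (302, 137), (303, 156)]
```

Call:
{"op": "drive_tool", "data": {"squeeze": 12, "targets": [{"tx":-2,"ty":0,"tz":15,"spin":0,"gripper":50},{"tx":-2,"ty":0,"tz":50,"spin":0,"gripper":50},{"tx":-2,"ty":0,"tz":100,"spin":0,"gripper":50},{"tx":-2,"ty":0,"tz":150,"spin":0,"gripper":50},{"tx":-2,"ty":0,"tz":205,"spin":0,"gripper":50},{"tx":-2,"ty":0,"tz":260,"spin":0,"gripper":50},{"tx":-4,"ty":50,"tz":270,"spin":0.08,"gripper":50},{"tx":-6,"ty":105,"tz":270,"spin":0.17,"gripper":50},{"tx":-8,"ty":160,"tz":270,"spin":0.26,"gripper":50},{"tx":-10,"ty":215,"tz":270,"spin":0.35,"gripper":50}]}}

```text
time: 14.5
tool_pos: [0.4503, -0.0595, 0.3329]
eef_rot: [0.001, 0.001, 1.0, 0.0]
wrist_force: [1.1, 0.6, -1.5]
gripper_width: 0.0599
grasp_force: 12.0
```

Call:
{"op": "drive_tool", "data": {"targets": [{"tx":-3,"ty":50,"tz":0,"spin":0.09,"gripper":50},{"tx":-6,"ty":100,"tz":0,"spin":0.18,"gripper":50},{"tx":-9,"ty":150,"tz":0,"spin":0.26,"gripper":50},{"tx":-13,"ty":200,"tz":0,"spin":0.344,"gripper":50},{"tx":-16.5,"ty":224,"tz":-20,"spin":0.344,"gripper":50},{"tx":-16.5,"ty":224,"tz":-70,"spin":0.344,"gripper":50},{"tx":-16.5,"ty":224,"tz":-120,"spin":0.344,"gripper":50},{"tx":-16.5,"ty":224,"tz":-170,"spin":0.344,"gripper":50},{"tx":-16.5,"ty":224,"tz":-195,"spin":0.344,"gripper":50},{"tx":-16.5,"ty":224,"tz":-195,"spin":0.344,"gripper":50}]}}

```text
time: 15.75
tool_pos: [0.4335, 0.1626, 0.1361]
eef_rot: [-0.001, -0.169, 0.986, -0.0]
wrist_force: [0.1, -0.6, -0.4]
gripper_width: 0.0598
grasp_force: 12.0
```

```bash
sed -i "s/^    print('col250'/    cv2.imwrite('pics\/f.png',g)\n    print('col250'/" fit.py; python3 fit.py; python3 pr.py pics/f.png
```

```text
15.75 [0.43345104 0.16259433 0.13614695]
col250 [(226, 63), (227, 67), (228, 65), (229, 64), (230, 65), (231, 63), (232, 64), (233, 66), (234, 64), (235, 67), (236, 72), (237, 66), (238, 64), (239, 60), (240, 61), (241, 64), (242, 77), (243, 82), (244, 94), (245, 99), (246, 78), (247, 71), (248, 75), (249, 91), (250, 121), (251, 132), (252, 134), (253, 133), (254, 132), (255, 131), (256, 96), (257, 54)]
col250 end [(288, 57), (290, 127), (292, 133), (294, 133), (296, 135), (298, 134), (300, 134), (302, 111), (304, 110), (306, 110), (308, 111), (310, 110), (312, 112), (314, 109), (316, 110), (318, 110), (320, 97)]
col220 [(220, 65), (222, 66), (224, 66), (226, 65), (228, 65), (230, 65), (232, 65), (234, 65), (236, 67), (238, 65), (240, 66), (242, 81), (244, 92), (246, 81), (248, 83), (250, 85), (252, 81), (254, 84), (256, 80)]
66 {'lowB': 241.5, 'lowP': 255.9, 'topB': 262.4, 'topP': 286.6, 'bossLo': 241.9, 'bossLoBase': 246.8, 'bossHi': 246.6}
70 {'lowB': 237.6, 'lowP': 251.8, 'topB': 269.2, 'topP': 293.1, 'bossLo': 240.7, 'bossLoBase': 245.7, 'bossHi': 248.2}
74 {'lowB': 233.8, 'lowP
[... 2309 characters left out ...]
, 135, 137, 135]
300 [131, 133, 135, 130, 134, 137, 137, 136, 134]
302 [115, 62, 60, 104, 111, 112, 111, 111, 120]
304 [115, 88, 60, 53, 110, 111, 109, 106, 121]
306 [115, 101, 98, 74, 111, 109, 107, 107, 120]
308 [114, 78, 101, 99, 111, 110, 109, 109, 118]
310 [114, 84, 94, 99, 111, 110, 110, 106, 120]
312 [113, 49, 99, 97, 112, 109, 109, 108, 128]
314 [104, 68, 93, 98, 109, 110, 107, 105, 128]
316 [132, 100, 98, 99, 110, 108, 109, 105, 126]
318 [176, 172, 107, 91, 110, 109, 109, 105, 121]
320 [154, 153, 152, 110, 97, 99, 98, 96, 109]
322 [73, 71, 74, 75, 75, 73, 72, 72, 71][ WARN:0@0.510] global loadsave.cpp:1063 imwrite_ Unsupported depth image for selected encoder is fallbacked to CV_8U.
```

Call:
{"op": "drive_tool", "data": {"targets": [{"tx":0,"ty":0,"tz":-20,"spin":0,"gripper":50},{"tx":0,"ty":0,"tz":-41,"spin":0,"gripper":50},{"tx":0,"ty":0,"tz":-41,"spin":0,"gripper":50},{"tx":4,"ty":1.4,"tz":-41,"spin":0,"gripper":50},{"tx":7.5,"ty":2.7,"tz":-41,"spin":0,"gripper":50},{"tx":10.4,"ty":3.7,"tz":-40,"spin":0,"gripper":50},{"tx":13.2,"ty":4.7,"tz":-39,"spin":0,"gripper":50},{"tx":15.8,"ty":5.6,"tz":-38.5,"spin":0,"gripper":50},{"tx":18.5,"ty":6.5,"tz":-38.1,"spin":0,"gripper":50},{"tx":18.5,"ty":6.5,"tz":-38.1,"spin":0,"gripper":50}]}}

```text
time: 17.05
tool_pos: [0.4518, 0.1694, 0.0986]
eef_rot: [-0.001, -0.169, 0.986, -0.0]
wrist_force: [-5.8, -2.0, 4.9]
gripper_width: 0.0598
grasp_force: 12.0
```

```bash
sed -i "s/'f.png',g)/'f.png',g.astype(np.uint8))/;s/yawd=-20.3):$/yawd=19.5):/" fit.py; sed -i "s/range(170,260,3)/range(170,260,4)/" pr.py; python3 fit.py 2>/dev/null; python3 pr.py pics/f.png;python3 -c "
from h import *;print(get_state()['wrist_force'])"
```

```text
17.05 [0.45178453 0.16942756 0.09861992]
col250 [(226, 65), (227, 66), (228, 66), (229, 67), (230, 68), (231, 68), (232, 72), (233, 67), (234, 64), (235, 61), (236, 65), (237, 77), (238, 86), (239, 87), (240, 85), (241, 85), (242, 93), (243, 88), (244, 116), (245, 87), (246, 71), (247, 83), (248, 87), (249, 123), (250, 137), (251, 138), (252, 137), (253, 135), (254, 133), (255, 113), (256, 83), (257, 58)]
col250 end [(288, 62), (290, 131), (292, 137), (294, 134), (296, 136), (298, 135), (300, 135), (302, 136), (304, 117), (306, 109), (308, 109), (310, 110), (312, 109), (314, 110), (316, 110), (318, 110), (320, 99)]
col220 [(220, 68), (222, 68), (224, 67), (226, 66), (228, 68), (230, 68), (232, 69), (234, 67), (236, 64), (238, 85), (240, 100), (242, 87), (244, 86), (246, 87), (248, 85), (250, 87), (252, 85), (254, 89), (256, 83)]
66 {'lowB': 245.8, 'lowP': 263.5, 'topB': 249.5, 'topP': 279.3, 'bossLo': 240.5, 'bossLoBase': 246.7, 'bossHi': 240.6}
70 {'lowB': 240.9, 'lowP': 258.5, 'topB': 257.8, 'topP': 287.5, 'bossLo': 239.0, 'bossLoBase': 245.2, 'bossHi': 242.5}
74 {'lowB': 236.1, 'l
[... 1881 characters left out ...]
, 138, 139, 135, 136, 138, 138, 139, 137]
298 [135, 137, 139, 134, 136, 137, 138, 138, 138]
300 [134, 137, 136, 132, 136, 138, 139, 139, 136]
302 [136, 137, 136, 133, 136, 139, 139, 138, 135]
304 [101, 120, 117, 119, 117, 118, 118, 118, 118]
306 [55, 80, 111, 111, 109, 110, 109, 111, 107]
308 [69, 59, 55, 101, 109, 110, 110, 109, 109]
310 [94, 82, 62, 56, 110, 110, 110, 108, 109]
312 [100, 104, 92, 66, 109, 110, 108, 109, 107]
314 [101, 107, 103, 96, 110, 110, 109, 108, 118]
316 [101, 100, 103, 104, 111, 110, 108, 110, 123]
318 [101, 99, 99, 104, 111, 111, 112, 106, 122]
320 [94, 94, 93, 94, 100, 99, 100, 99, 109]
322 [75, 75, 75, 76, 75, 74, 75, 75, 74]
[-5.62013027 -2.05497448  4.26706903]
```

Call:
{"op": "drive_tool", "data": {"targets": [{"tx":0,"ty":0,"tz":5,"spin":0,"gripper":50},{"tx":-16,"ty":-5.7,"tz":5,"spin":0,"gripper":50},{"tx":-16,"ty":-5.7,"tz":3,"spin":0,"gripper":50},{"tx":-16,"ty":-5.7,"tz":-9,"spin":0,"gripper":50},{"tx":-16,"ty":-5.7,"tz":-9,"spin":0,"gripper":50},{"tx":-9.4,"ty":-3.3,"tz":-9,"spin":0,"gripper":50},{"tx":-6.6,"ty":-2.3,"tz":-8,"spin":0,"gripper":50},{"tx":-3.8,"ty":-1.3,"tz":-7,"spin":0,"gripper":50},{"tx":-1,"ty":-0.4,"tz":-6.5,"spin":0,"gripper":50},{"tx":1.6,"ty":0.6,"tz":-6.2,"spin":0,"gripper":50}]}}

```text
time: 18.35
tool_pos: [0.4529, 0.1698, 0.0919]
eef_rot: [-0.002, -0.169, 0.986, -0.0]
wrist_force: [-6.5, -2.2, -0.1]
gripper_width: 0.0601
grasp_force: 12.0
```

```bash
cat > edges.py <<'E'
from fit import *
s,c,g=take()
y0=None
m=lambda r:np.mean([g[r,x] for x in(200,205,210,285,290,295,300)])
A=[(r,int(m(r)),int(g[r,250])) for r in range(196,257,2)];print(A);print([(r,int(m(r)),int(g[r,250])) for r in range(289,321,2)])
print(s['time'],s['tool_pos'],s['wrist_force'])
E
python3 edges.py
```

```text
[(196, 94, 66), (198, 95, 68), (200, 94, 68), (202, 95, 67), (204, 95, 69), (206, 94, 67), (208, 94, 71), (210, 94, 67), (212, 94, 72), (214, 94, 70), (216, 94, 66), (218, 94, 68), (220, 95, 66), (222, 96, 88), (224, 104, 97), (226, 111, 95), (228, 101, 94), (230, 95, 95), (232, 94, 80), (234, 94, 90), (236, 94, 88), (238, 93, 91), (240, 93, 90), (242, 94, 71), (244, 94, 94), (246, 94, 127), (248, 93, 134), (250, 93, 131), (252, 93, 106), (254, 93, 92), (256, 86, 84)]
[(289, 102, 99), (291, 134, 131), (293, 135, 132), (295, 134, 132), (297, 134, 133), (299, 133, 133), (301, 133, 132), (303, 133, 132), (305, 133, 133), (307, 133, 134), (309, 133, 134), (311, 107, 119), (313, 93, 109), (315, 104, 108), (317, 106, 110), (319, 105, 108)]
18.35 [0.45294771 0.16983345 0.09190563] [-6.48443953 -2.16674803 -0.05788047]
```

Call:
{"op": "drive_tool", "data": {"targets": [{"tx":3.5,"ty":1.2,"tz":1,"spin":0,"gripper":50},{"tx":7,"ty":2.5,"tz":2.5,"spin":0,"gripper":50},{"tx":10.4,"ty":3.7,"tz":3.3,"spin":0,"gripper":50},{"tx":13.5,"ty":4.8,"tz":3.5,"spin":0,"gripper":50},{"tx":13.5,"ty":4.8,"tz":3.5,"spin":0,"gripper":50}]}}

```text
time: 19.02
tool_pos: [0.4669, 0.1747, 0.0953]
eef_rot: [-0.001, -0.169, 0.986, -0.0]
wrist_force: [-4.4, -2.7, -3.2]
gripper_width: 0.0599
grasp_force: 12.0
```

```bash
sed -i 's/range(196,257,2)/range(150,257,3)/' edges.py; python3 edges.py; python3 - <<'E'
import sys;sys.argv=['x']
from fit import *
s=get_state();c=imaging.camera_info('wrist')
for th in(86,94,102,110,118,126,134): print(th,{k:round(float(v),1) for k,v in rows(s['tool_pos'],c,th,0,.004,19.5).items()})
E
```

```text
[(150, 91, 69), (153, 96, 69), (156, 95, 69), (159, 95, 73), (162, 95, 70), (165, 96, 67), (168, 96, 69), (171, 96, 69), (174, 96, 72), (177, 95, 66), (180, 95, 71), (183, 94, 69), (186, 96, 69), (189, 95, 69), (192, 95, 67), (195, 109, 106), (198, 114, 110), (201, 118, 109), (204, 117, 111), (207, 110, 109), (210, 109, 108), (213, 109, 109), (216, 108, 103), (219, 108, 61), (222, 109, 110), (225, 108, 73), (228, 109, 105), (231, 108, 102), (234, 108, 59), (237, 108, 111), (240, 108, 116), (243, 108, 129), (246, 107, 117), (249, 108, 108), (252, 108, 107), (255, 107, 108)]
[(289, 86, 87), (291, 109, 105), (293, 109, 107), (295, 107, 105), (297, 131, 130), (299, 132, 129), (301, 132, 128), (303, 132, 127), (305, 131, 128), (307, 132, 131), (309, 130, 129), (311, 130, 130), (313, 130, 132), (315, 131, 131), (317, 130, 130), (319, 138, 116)]
19.025 [0.46693333 0.17472428 0.09532763] [-4.41704139 -2.70122812 -3.15969905]
86 {'lowB': 224.7, 'lowP': 241.8, 'topB': 298.0, 'topP': 325.4, 'bossLo': 237.2, 'bossLoBase': 243.2, 'bossHi': 255.3}
94 {'lowB': 215.7, 'lowP': 232.1, 'topB': 314.0, 'topP': 338.1, 'bossLo': 235.1, 'bossLoBase': 240.8, 'bossHi': 259.9}
102 {'lowB': 207.2, 'lowP': 222.7, 'topB': 328.3, 'topP': 348.4, 'bossLo': 233.5, 'bossLoBase': 238.8, 'bossHi': 264.7}
110 {'lowB': 199.3, 'lowP': 213.8, 'topB': 340.5, 'topP': 356.1, 'bossLo': 232.4, 'bossLoBase': 237.2, 'bossHi': 269.4}
118 {'lowB': 192.2, 'lowP': 205.4, 'topB': 350.3, 'topP': 361.1, 'bossLo': 231.9, 'bossLoBase': 236.1, 'bossHi': 274.0}
126 {'lowB': 185.8, 'lowP': 197.7, 'topB': 357.4, 'topP': 363.6, 'bossLo': 231.9, 'bossLoBase': 235.4, 'bossHi': 278.3}
134 {'lowB': 180.5, 'lowP': 190.7, 'topB': 361.9, 'topP': 363.7, 'bossLo': 232.6, 'bossLoBase': 235.2, 'bossHi': 282.3}
```

```bash
python3 - <<'E'
from fit import *
s=get_state();c=imaging.camera_info('wrist');T=s['tool_pos']
for o in [dict(bossHi=250.3,topP=293.5,topB=256),dict(lowB=241,bossHi=249.5,topP=301),dict(lowB=237.5,bossHi=248.7,topP=304),dict(lowB=221.5,bossHi=245.5,topP=311),dict(lowB=193.8,bossHi=242,topB=296)]:
    f=lambda p:[rows(T,c,p[0],p[1]/1e3,p[2]/1e3,19.5)[k]-v for k,v in o.items()]
    r=least_squares(f,[85,0,0]);print(r.x.round(1),np.abs(r.fun).max().round(2))
E
```

```text
[61.5 -5.7 23.3] 0.0
[73.2  2.1  0.8] 0.0
[75.  -0.2  3.9] 0.0
[83.5 -3.5  3.6] 0.0
[101.1  -5.2  -6.2] 0.0
```

Call:
{"op": "drive_tool", "data": {"targets": [{"tx":-3,"ty":-1,"tz":5,"spin":0,"gripper":50},{"tx":-4,"ty":-1,"tz":40,"spin":0,"gripper":50},{"tx":-4,"ty":-1,"tz":90,"spin":0,"gripper":50},{"tx":-4,"ty":-1,"tz":140,"spin":0,"gripper":50},{"tx":-4,"ty":-1,"tz":190,"spin":0,"gripper":50},{"tx":-4,"ty":-20,"tz":235,"spin":-0.03,"gripper":50},{"tx":-4,"ty":-65,"tz":240,"spin":-0.1,"gripper":50},{"tx":-4,"ty":-115,"tz":240,"spin":-0.18,"gripper":50},{"tx":-4,"ty":-170,"tz":240,"spin":-0.26,"gripper":50},{"tx":-4,"ty":-225,"tz":240,"spin":-0.34,"gripper":50}]}}

```text
time: 20.32
tool_pos: [0.4639, -0.0519, 0.3371]
eef_rot: [0.002, 0.001, 1.0, 0.0]
wrist_force: [0.9, -0.9, -0.3]
gripper_width: 0.0597
grasp_force: 12.0
```

Call:
{"op": "drive_tool", "data": {"targets": [{"tx":0,"ty":-50,"tz":0,"spin":-0.09,"gripper":50},{"tx":0,"ty":-100,"tz":0,"spin":-0.18,"gripper":50},{"tx":0,"ty":-150,"tz":0,"spin":-0.27,"gripper":50},{"tx":0,"ty":-200,"tz":0,"spin":-0.354,"gripper":50},{"tx":-1,"ty":-226.5,"tz":0,"spin":-0.354,"gripper":50},{"tx":-1,"ty":-226.5,"tz":-50,"spin":-0.354,"gripper":50},{"tx":-1,"ty":-226.5,"tz":-100,"spin":-0.354,"gripper":50},{"tx":-1,"ty":-226.5,"tz":-150,"spin":-0.354,"gripper":50},{"tx":-1,"ty":-226.5,"tz":-175,"spin":-0.354,"gripper":50},{"tx":-1,"ty":-226.5,"tz":-175,"spin":-0.354,"gripper":50}]}}

```text
time: 21.58
tool_pos: [0.4623, -0.2762, 0.1603]
eef_rot: [-0.001, 0.176, 0.984, 0.0]
wrist_force: [-0.9, -0.1, -0.9]
gripper_width: 0.0597
grasp_force: 12.0
```

```bash
python3 - <<'E'
from fit import *
s,c,g=take();print(s['time'],s['tool_pos'],s['wrist_force'])
cv2.imwrite('pics/g.png',g.astype(np.uint8))
for x in(205,220,236,250,264,285,300):
    d=np.abs(np.diff(g[:,x])); print(x,[(int(i),int(g[i-2,x]),int(g[i+3,x])) for i in range(150,322) if d[i]>12 and d[i]==d[i-3:i+4].max()])
E
```

```text
21.575 [ 0.4622709  -0.27622674  0.16031721] [-0.8964518  -0.1008922  -0.89211591]
205 [(152, 184, 127), (193, 127, 93), (256, 87, 47), (288, 57, 87), (295, 89, 111), (320, 111, 64)]
220 [(161, 44, 106), (170, 93, 60), (193, 58, 93), (256, 90, 47), (288, 56, 86), (295, 88, 109), (320, 127, 61)]
236 [(161, 144, 112), (184, 92, 58), (189, 58, 110), (223, 91, 46), (230, 49, 88), (256, 88, 46), (289, 54, 90), (295, 88, 110), (320, 123, 65)]
250 [(158, 107, 59), (165, 52, 105), (220, 76, 92), (224, 91, 72), (231, 91, 46), (256, 89, 44), (288, 57, 86), (295, 88, 108), (320, 125, 64)]
264 [(171, 109, 95), (185, 88, 58), (189, 52, 111), (221, 88, 47), (231, 45, 89), (256, 89, 48), (288, 57, 88), (295, 91, 111), (320, 126, 63)]
285 [(181, 71, 85), (187, 85, 104), (193, 105, 89), (256, 90, 48), (288, 57, 89), (295, 89, 113), (320, 127, 60)]
300 [(194, 127, 93), (256, 89, 48), (289, 55, 90), (295, 92, 109), (320, 127, 64)]
```

```bash
python3 - <<'E'
from fit import *
g=cv2.imread('pics/g.png')[:,:,0]
for x in(226,232,250,268,274):print(x,g[190:257,x].tolist())
s=get_state();c=imaging.camera_info('wrist')
# hole rows: bolt holes; fit with alternatives
import itertools
for bl in(None,):
  for bh in(239,241,243):
    o=dict(lowB=193.8,topB=295.5,bossHi=bh)
    f=lambda p:[rows(s['tool_pos'],c,p[0],p[1]/1e3,p[2]/1e3)[k]-v for k,v in o.items()]
    r=least_squares(f,[95,-5,0]);print(bh,r.x.round(1),{k:round(float(v),1) for k,v in rows(s['tool_pos'],c,r.x[0],r.x[1]/1e3,r.x[2]/1e3).items()})
E
```

```text
226 [64, 61, 59, 59, 78, 90, 92, 94, 95, 93, 94, 92, 94, 92, 93, 92, 94, 92, 93, 90, 92, 94, 92, 92, 92, 90, 92, 93, 92, 93, 91, 90, 93, 92, 94, 93, 90, 86, 84, 78, 75, 78, 81, 87, 89, 91, 88, 89, 91, 89, 90, 88, 87, 89, 91, 90, 89, 88, 90, 90, 88, 92, 89, 89, 87, 89, 81]
232 [103, 105, 111, 104, 93, 92, 93, 92, 93, 93, 92, 91, 94, 92, 92, 90, 93, 92, 91, 91, 92, 94, 93, 92, 90, 93, 93, 93, 92, 92, 87, 90, 87, 87, 90, 89, 90, 88, 88, 89, 89, 90, 89, 91, 88, 92, 97, 100, 97, 97, 96, 94, 90, 88, 90, 88, 89, 88, 87, 89, 90, 88, 91, 92, 89, 86, 80]
250 [105, 105, 111, 100, 93, 91, 91, 90, 92, 92, 91, 90, 90, 90, 92, 92, 88, 90, 94, 91, 92, 90, 91, 89, 92, 88, 85, 87, 76, 55, 61, 85, 91, 92, 86, 60, 48, 72, 86, 91, 91, 93, 67, 49, 46, 66, 86, 91, 90, 88, 96, 107, 109, 109, 107, 107, 96, 89, 89, 87, 89, 89, 88, 89, 89, 88, 81]
268 [105, 104, 110, 103, 93, 90, 93, 93, 91, 93, 91, 95, 91, 89, 92, 92, 92, 93, 90, 91, 93, 89, 92, 94, 92, 92, 89, 90, 90, 90, 90, 91, 88, 86, 88, 90, 90, 89, 88, 89, 90, 90, 86, 91, 88, 93, 101, 103, 103, 101, 97, 95, 91, 88, 89, 89, 91, 87, 89, 88, 90, 88, 89, 88, 89, 90, 83]
274 [70, 73, 75, 72, 79, 90, 92, 93, 93, 93, 93, 95, 92, 92, 94, 91, 93, 94, 94, 90, 94, 94, 93, 93, 94, 92, 93, 88, 94, 92, 92, 92, 92, 92, 92, 90, 89, 91, 89, 90, 90, 87, 85, 87, 86, 88, 87, 92, 91, 91, 89, 90, 89, 92, 92, 90, 91, 91, 90, 91, 91, 92, 89, 90, 91, 91, 82]
239 [ 95.9 -22.3  17.2] {'lowB': 193.8, 'lowP': 207.6, 'topB': 295.5, 'topP': 316.5, 'bossLo': 213.7, 'bossLoBase': 218.5, 'bossHi': 239.0}
241 [ 99.2 -16.6   7.7] {'lowB': 193.8, 'lowP': 206.5, 'topB': 295.5, 'topP': 313.2, 'bossLo': 215.1, 'bossLoBase': 219.5, 'bossHi': 241.0}
243 [103.1 -10.3  -2.9] {'lowB': 193.8, 'lowP': 205.3, 'topB': 295.5, 'topP': 310.1, 'bossLo': 216.7, 'bossLoBase': 220.6, 'bossHi': 243.0}
```

```bash
python3 - <<'E'
from fit import *
g=cv2.imread('pics/g.png')[:,:,0]
for r in(196,200,205,210):print(r,'L',g[r,140:190].tolist(),'R',g[r,310:362].tolist())
E
```

```text
196 L [185, 185, 185, 186, 186, 184, 183, 185, 185, 186, 185, 185, 185, 186, 187, 187, 186, 185, 186, 185, 185, 184, 183, 185, 185, 184, 185, 186, 185, 185, 183, 184, 185, 183, 127, 129, 127, 129, 127, 127, 127, 127, 125, 128, 126, 126, 123, 124, 127, 126] R [126, 127, 127, 126, 127, 127, 127, 125, 128, 129, 129, 128, 128, 128, 126, 128, 129, 128, 128, 128, 129, 129, 130, 129, 130, 130, 129, 129, 129, 128, 130, 128, 129, 129, 127, 127, 127, 127, 127, 127, 128, 128, 128, 130, 128, 131, 129, 129, 130, 130, 130, 130]
200 L [185, 185, 185, 184, 185, 184, 185, 185, 185, 185, 186, 185, 187, 186, 186, 184, 186, 185, 186, 186, 185, 184, 185, 186, 184, 184, 184, 184, 184, 185, 185, 184, 184, 170, 128, 128, 129, 127, 128, 127, 127, 126, 127, 127, 127, 127, 125, 128, 125, 127] R [126, 127, 124, 124, 125, 127, 127, 126, 128, 126, 126, 126, 130, 130, 131, 130, 129, 129, 128, 127, 128, 129, 129, 129, 129, 130, 130, 128, 132, 129, 131, 129, 131, 130, 130, 130, 130, 129, 127, 129, 127, 128, 128, 129, 130, 129, 127, 129, 128, 130, 128, 129]
205 L [185, 186, 185, 185, 185, 183, 182, 183, 183, 184, 186
[... 278 characters left out ...]
, 130, 131, 130, 130, 129, 128, 129, 130, 129, 130, 129, 129, 129, 130, 129, 130, 130, 130, 128, 129, 129, 129, 130, 130, 128, 130, 128, 130, 130, 129, 127, 129, 130, 129, 129, 128]
210 L [185, 185, 184, 185, 185, 184, 184, 184, 185, 183, 185, 182, 182, 184, 183, 183, 184, 185, 184, 185, 185, 185, 186, 185, 186, 185, 186, 186, 186, 186, 186, 187, 187, 185, 129, 128, 128, 128, 128, 127, 128, 125, 128, 126, 128, 128, 127, 125, 126, 126] R [91, 111, 127, 126, 126, 129, 129, 128, 130, 129, 131, 132, 130, 132, 132, 133, 131, 132, 131, 132, 131, 130, 131, 130, 130, 129, 130, 132, 130, 129, 128, 131, 131, 132, 130, 130, 130, 130, 129, 128, 129, 129, 129, 131, 130, 130, 129, 131, 130, 129, 130, 129]
```

```bash
python3 - <<'E'
from fit import *
g=cv2.imread('pics/g.png')[:,:,0].astype(float)
E=[]
for r in range(196,236,3):
    # subpixel crossing of ~110 scanning outward from plate
    def cross(xs):
        for a,b in zip(xs,xs[1:]):
            if g[r,a]<110<=g[r,b] : return a+(110-g[r,a])/(g[r,b]-g[r,a])*(b-a)
    L=cross(list(range(215,150,-1)));R=cross(list(range(290,350)));E.append((r,L,R));print(r,L,R)
s=get_state();c=imaging.camera_info('wrist');T=s['tool_pos']
Rm=np.array(c['R']);t=np.array(c['t'])
def pt(p,w,k,l):
    y=np.radians(-20.3);q=np.radians(p[0]);ex=np.array([np.cos(y),np.sin(y),0]);ey=np.array([-ex[1],ex[0],0]);ez=np.array([0,0,1.])
    u=-np.cos(q)*ex+np.sin(q)*ez;n=np.sin(q)*ex+np.cos(q)*ez
    X=Rm@(T+(.019+p[2]/1e3)*ez+p[1]/1e3*ex+w*u+k*n+l*ey)+t
    return c['fx']*X[0]/X[2]+c['cx'],c['fy']*X[1]/X[2]+c['cy']
W=[(r,R-L) for r,L,R in E if L and R and 55<R-L<200]
print(W)
def f(p):
    o=[pt(p,-.04,-.005,0)[1]-193.8,pt(p,.04,-.005,0)[1]-295.5,pt(p,.011,-.008,0)[1]-240,pt(p,.011,-.005,0)[1]-246.5]
    for r,w in W:
        # find w coordinate hitting row r on boss face
        ws=np.linspace(-.04,.04,81);rr=[pt(p,a,-.005,0)[1] for a in ws];a=np.interp(r,rr,ws)
        o.append(pt(p,a,-.005,.03)[0]-pt(p,a,-.005,-.03)[0]-w)
    return o
r=least_squares(f,[98,-5,0]);print(r.x.round(1),r.fun.round(1))
E
```

```text
196 194.88888888888889 306.11764705882354
199 213.0 307.2857142857143
202 193.0 308.2916666666667
205 191.94444444444446 309.4516129032258
208 190.8 310.46875
211 189.6818181818182 311.4
214 188.64 312.43333333333334
217 187.6153846153846 313.43333333333334
220 186.55172413793105 314.40625
223 171.61797752808988 329.7236842105263
226 170.0 331.7012987012987
229 168.0 333.3076923076923
232 166.39583333333334 335.26666666666665
235 164.4862385321101 336.47435897435895
[(196, np.float64(111.22875816993465)), (199, np.float64(94.28571428571428)), (202, np.float64(115.29166666666669)), (205, np.float64(117.50716845878134)), (208, np.float64(119.66874999999999)), (211, np.float64(121.71818181818179)), (214, np.float64(123.79333333333335)), (217, np.float64(125.81794871794872)), (220, np.float64(127.85452586206895)), (223, np.float64(158.10570668243642)), (226, np.float64(161.7012987012987)), (229, np.float64(165.30769230769232)), (232, np.float64(168.8708333333333)), (235, np.float64(171.98812044224886))]
[ 86.7 -16.7  20.9] [ 10.8 -13.7  -5.7  -4.2   9.6  26.5   5.5   3.8   5.6   7.5   9.4  11.3
  13.2 -13.1 -12.8 -12.4 -12.  -11.2]
```

```bash
cat > fit2.py <<'E'
from fit import *
def fit2(T,c,lowB,W,extra,p0=(100,-5,-5),yawd=-20.3):
    Rm=np.array(c['R']);t=np.array(c['t'])
    def pt(p,w,k,l):
        y=np.radians(yawd);q=np.radians(p[0]);ex=np.array([np.cos(y),np.sin(y),0]);ey=np.array([-ex[1],ex[0],0]);ez=np.array([0,0,1.])
        u=-np.cos(q)*ex+np.sin(q)*ez;n=np.sin(q)*ex+np.cos(q)*ez
        X=Rm@(T+(.019+p[2]/1e3)*ez+p[1]/1e3*ex+w*u+k*n+l*ey)+t
        return c['fx']*X[0]/X[2]+c['cx'],c['fy']*X[1]/X[2]+c['cy']
    ws=np.linspace(-.04,.04,41)
    def f(p):
        o=[pt(p,-.04,-.005,0)[1]-lowB]+[pt(p,w,k,0)[1]-v for w,k,v in extra]
        rr=[pt(p,a,-.005,0)[1] for a in ws]
        for r,w in W:
            a=np.interp(r,rr,ws);o.append(pt(p,a,-.005,.03)[0]-pt(p,a,-.005,-.03)[0]-w)
        return o
    r=least_squares(f,p0);return r
def meas(g,lo,hi,thr=110):
    W=[]
    for r in range(lo,hi,3):
        def cross(xs):
            for a,b in zip(xs,xs[1:]):
                if g[r,a]<thr<=g[r,b]: return a+(thr-g[r,a])/(g[r,b]-g[r,a])*(b-a)
        L=cross(list(range(205,150,-1)));R=cross(list(range(290,350)))
        if L and R: W.append((r,R-L))
    return W
if __name__=='__main__':
    g=cv2.imread('pics/g.png')[:,:,0].astype(float);s=get_state();c=imaging.camera_info('wrist')
    W=meas(g,202,221)
    for ex in([(.04,-.005,295.5)],[(.04,-.005,295.5),(.011,-.008,240),(.011,-.005,246.5)],[(.011,-.008,240),(.011,-.005,246.5)]):
        r=fit2(s['tool_pos'],c,193.8,W,ex);print(r.x.round(1),r.fun.round(1))
E
python3 fit2.py
```

```text
[98.5 -8.8  1.8] [ 0.  -0.   0.2  0.  -0.1 -0.  -0.1 -0.  -0. ]
[98.5 -8.8  1.8] [-0.  -0.1  0.2 -0.1  0.2  0.  -0.1 -0.  -0.1 -0.  -0. ]
[98.4 -8.8  1.8] [ 0.1  0.1 -0.2  0.2  0.  -0.1 -0.  -0.1 -0.   0. ]
```

Call:
{"op": "drive_tool", "data": {"squeeze": 12, "targets": [{"tx":11.6,"ty":-4.3,"tz":-20,"spin":0,"gripper":50},{"tx":11.6,"ty":-4.3,"tz":-60,"spin":0,"gripper":50},{"tx":11.6,"ty":-4.3,"tz":-90,"spin":0,"gripper":50},{"tx":11.6,"ty":-4.3,"tz":-97,"spin":0,"gripper":50},{"tx":11.6,"ty":-4.3,"tz":-99,"spin":0,"gripper":50},{"tx":11.6,"ty":-4.3,"tz":-101,"spin":0,"gripper":50},{"tx":11.6,"ty":-4.3,"tz":-102,"spin":0,"gripper":50},{"tx":11.6,"ty":-4.3,"tz":-102,"spin":0,"gripper":50}]}}

```text
time: 22.62
tool_pos: [0.4745, -0.2808, 0.0593]
eef_rot: [0.0, 0.176, 0.984, 0.0]
wrist_force: [-0.6, 0.1, -2.1]
gripper_width: 0.06
grasp_force: 12.0
```

Call:
{"op": "drive_tool", "data": {"targets": [{"tx":0,"ty":0,"tz":-1.5,"spin":0,"gripper":50},{"tx":0,"ty":0,"tz":-2.5,"spin":0,"gripper":50},{"tx":0,"ty":0,"tz":-2.5,"spin":0,"gripper":50}]}}

```text
time: 23.0
tool_pos: [0.474, -0.2808, 0.0566]
eef_rot: [-0.0, 0.176, 0.984, 0.0]
wrist_force: [-3.0, 2.0, 4.7]
gripper_width: 0.0599
grasp_force: 12.0
```

Call:
{"op": "drive_tool", "data": {"targets": [{"tx":1.9,"ty":-0.7,"tz":0,"spin":0,"gripper":50},{"tx":3.8,"ty":-1.4,"tz":-0.2,"spin":0,"gripper":50},{"tx":5.6,"ty":-2.1,"tz":-0.5,"spin":0,"gripper":50},{"tx":5.6,"ty":-2.1,"tz":-0.5,"spin":0,"gripper":50}]}}

```text
time: 23.5
tool_pos: [0.48, -0.2829, 0.0557]
eef_rot: [-0.0, 0.176, 0.984, -0.0]
wrist_force: [-1.8, 0.5, -0.9]
gripper_width: 0.0604
grasp_force: 12.0
```

```bash
cat > look.py <<'E'
from fit2 import *
s,c,g=take();print(s['time'],s['tool_pos'],s['wrist_force'])
cv2.imwrite('pics/k%d.png'%(s['time']*100),g.astype(np.uint8));cv2.imwrite('pics/g.png',g.astype(np.uint8))
for x in(205,220,250,285,300):
    d=np.abs(np.diff(g[:,x])); print(x,[(int(i),int(g[i-2,x]),int(g[i+3,x])) for i in range(150,322) if d[i]>10 and d[i]==d[i-3:i+4].max()])
for r in range(170,222,5):
    d=np.abs(np.diff(g[r]));print(r,[(int(i),int(g[r,i-2]),int(g[r,i+3])) for i in list(range(160,215))+list(range(285,345)) if d[i]>10 and d[i]==d[i-3:i+4].max()])
E
python3 look.py
```

```text
23.5 [ 0.47995269 -0.28293749  0.05565097] [-1.8027146   0.52751465 -0.92596028]
205 [(168, 47, 159), (182, 98, 126), (256, 99, 50), (288, 60, 102), (320, 114, 69)]
220 [(154, 54, 56), (165, 46, 160), (176, 148, 69), (182, 70, 108), (256, 104, 49), (288, 61, 102), (301, 100, 114), (320, 117, 69)]
250 [(160, 154, 64), (170, 57, 116), (215, 86, 105), (220, 105, 56), (229, 103, 57), (233, 58, 104), (256, 102, 51), (288, 63, 102), (320, 117, 69)]
285 [(182, 65, 104), (256, 104, 51), (288, 61, 103), (320, 118, 70)]
300 [(182, 66, 106), (256, 102, 52), (288, 58, 103), (320, 118, 69)]
170 [(165, 198, 167), (197, 139, 159), (208, 151, 62), (214, 64, 153), (303, 64, 136)]
175 [(213, 141, 149), (302, 67, 137)]
180 [(198, 138, 68), (203, 68, 106), (211, 114, 69), (302, 66, 137)]
185 [(193, 139, 112), (200, 109, 132), (205, 132, 116), (307, 107, 137)]
190 [(192, 139, 112), (308, 106, 138)]
195 [(190, 135, 112), (310, 105, 139)]
200 [(189, 136, 109), (311, 104, 139)]
205 [(187, 139, 108), (312, 103, 136)]
210 [(186, 136, 108), (314, 103, 138)]
215 [(185, 136, 107), (315, 104, 137)]
220 [(174, 136, 108), (179, 108, 134), (183, 133, 108), (317, 102, 135), (321, 137, 105), (327, 106, 135)]
```

```bash
python3 - <<'E'
from fit2 import *
s=get_state();c=imaging.camera_info('wrist')
W=[(r,b-a) for r,a,b in[(190,192,308),(195,190.5,310),(200,189,311),(205,187.5,312.4),(210,186,314),(215,185,315.3)]]
for ex in([(.04,-.005,301)],):
    r=fit2(s['tool_pos'],c,182.5,W,ex);print(r.x.round(1),r.fun.round(1))
    th=np.radians(r.x[0]);ex_=np.array([np.cos(np.radians(-20.3)),np.sin(np.radians(-20.3))])
    X=(s['tool_pos'][:2]-[.4814,-.2836])@ex_*1e3;C=np.array([X+r.x[1],s['tool_pos'][2]*1e3+19+r.x[2]])
    E=C+[40*np.cos(th)+5*np.sin(th),-40*np.sin(th)+5*np.cos(th)];print('C',C,'E',E,'plane z at E',63.8+(E[0]-3.8)*1.1918)
E
```

```text
[105.1 -11.3   2.4] [ 0.  -0.   0.4 -0.3  0.  -0.  -0.3  0.2]
C [-12.94872202  77.07615963] E [-18.52439259  37.15233343] plane z at E 37.1937889131865
```

Call:
{"op": "drive_tool", "data": {"targets": [{"tx":0,"ty":0,"tz":0,"spin":0,"gripper":63},{"tx":0,"ty":0,"tz":0,"spin":0,"gripper":63},{"tx":0,"ty":0,"tz":0,"spin":0,"gripper":63},{"tx":0,"ty":0,"tz":0,"spin":0,"gripper":63},{"tx":0,"ty":0,"tz":0,"spin":0,"gripper":63}]}}

```text
time: 24.18
tool_pos: [0.4799, -0.2829, 0.0559]
eef_rot: [0.0, 0.176, 0.984, 0.0]
wrist_force: [-0.2, -0.8, 0.5]
gripper_width: 0.063
grasp_force: 0.0
```

```bash
python3 look.py
```

```text
24.175 [ 0.47989799 -0.2828632   0.05589309] [-0.1819125  -0.78513966  0.49042881]
205 [(168, 47, 158), (179, 145, 162), (185, 161, 117), (190, 117, 91), (196, 88, 117), (256, 119, 51), (288, 60, 115), (312, 100, 177), (320, 168, 68)]
220 [(154, 60, 55), (165, 45, 157), (178, 103, 161), (184, 161, 122), (256, 116, 54), (288, 60, 116), (320, 113, 67)]
250 [(152, 151, 115), (159, 115, 63), (170, 58, 115), (231, 115, 63), (235, 62, 118), (242, 117, 62), (247, 62, 119), (254, 117, 53), (288, 60, 115), (320, 113, 71)]
285 [(179, 64, 117), (198, 109, 120), (256, 118, 50), (288, 61, 118), (320, 118, 68)]
300 [(179, 64, 121), (256, 117, 51), (288, 61, 116), (315, 100, 198), (320, 198, 68)]
170 [(165, 196, 163), (197, 138, 157), (208, 144, 61), (214, 63, 151), (302, 66, 134)]
175 [(213, 143, 148), (302, 67, 136)]
180 [(199, 127, 165), (302, 106, 125)]
185 [(196, 123, 163), (208, 134, 162), (307, 115, 136)]
190 [(192, 139, 122), (205, 119, 102), (307, 117, 137)]
195 [(192, 136, 123), (204, 121, 99), (296, 99, 122), (308, 119, 137)]
200 [(191, 136, 123), (286, 118, 95), (308, 118, 137)]
205 [(191, 135, 124), (309, 117, 135)]
210 [(190, 136, 122), (309, 117, 136)]
215 [(310, 115, 135)]
220 [(171, 133, 102), (176, 102, 136), (189, 135, 123), (310, 117, 135), (324, 135, 104), (330, 103, 132)]
```

```bash
cat > seatfit.py <<'E'
from fit2 import *
s=get_state();c=imaging.camera_info('wrist')
g=cv2.imread('pics/g.png')[:,:,0].astype(float)
W=[]
for r in range(188,219,3):
    L=[x for x in range(200,180,-1)];thr=129.5
    def cr(xs):
        for a,b in zip(xs,xs[1:]):
            if g[r,a]<thr<=g[r,b]:return a+(thr-g[r,a])/(g[r,b]-g[r,a])*(b-a)
    a,b=cr(list(range(203,180,-1))),cr(list(range(300,320)))
    if a and b:W.append((r,a,b))
print([(r,round(a,1),round(b,1)) for r,a,b in W])
for lowB in(179.5,184.5):
    r=fit2(s['tool_pos'],c,lowB,[(r,b-a) for r,a,b in W],[],p0=(128,0,-8));print(r.x.round(1),r.fun.round(1))
    X=(s['tool_pos'][:2]-[.4814,-.2836])@np.array([np.cos(np.radians(-20.3)),np.sin(np.radians(-20.3))])*1e3
    print('C',X+r.x[1],s['tool_pos'][2]*1e3+19+r.x[2])
# projected expected outline at seat
ex=np.array([np.cos(np.radians(-20.3)),np.sin(np.radians(-20.3)),0]);ey=np.array([-ex[1],ex[0],0]);q=np.radians(130)
u=np.array([-np.cos(q)*ex[0],-np.cos(q)*ex[1],np.sin(q)]);n=np.array([*(np.sin(q)*ex[:2]),np.cos(q)]);C=np.array([.4814,-.2836,.067])
P=lambda w,k,l:np.round(proj('wrist',C+w*u+k*n+l*ey),1)
print('exp low corners',P(-.04,-.005,-.03),P(-.04,-.005,.03),'mid edges',P(-.02,-.005,-.03),P(-.02,-.005,.03),P(-.01,-.005,-.03),P(-.01,-.005,.03),'holes?',P(.04,-.005,0),P(.04,.005,0),'boss',P(-.011,-.008,0),P(.011,-.008,0))
E
python3 seatfit.py
```

```text
[(188, np.float64(200.5), np.float64(307.6)), (191, np.float64(192.7), np.float64(308.2)), (194, np.float64(192.5), np.float64(308.2)), (197, np.float64(192.2), np.float64(308.6)), (200, np.float64(191.4), np.float64(309.0)), (203, np.float64(191.2), np.float64(309.4)), (206, np.float64(191.2), np.float64(309.7)), (209, np.float64(190.4), np.float64(309.9)), (212, np.float64(190.3), np.float64(310.3)), (215, np.float64(189.8), np.float64(310.7)), (218, np.float64(189.4), np.float64(310.9))]
[117.7  -3.9  -7.1] [-0.   5.1 -2.2 -1.5 -1.2 -1.2 -0.8 -0.1 -0.1  0.4  0.6  1. ]
C -5.548043124840274 67.76926745656176
[117.8  -2.   -3.5] [-0.   5.1 -2.2 -1.5 -1.2 -1.2 -0.8 -0.1 -0.1  0.4  0.6  1. ]
C -3.6555706669549917 71.35079953362687
exp low corners [194.7 180. ] [306.9 180. ] mid edges [191.  212.3] [310.5 212.3] [189.  230.1] [312.5 230.2] holes? [250.7 340.9] [250.7 345.6] boss [250.7 225.4] [250.7 269.3]
```

```bash
python3 - <<'E'
from h import *
k=1.5625
def line(n,u,v): a=ray(n,(u/k,v/k),0);b=ray(n,(u/k,v/k),.3);d=(b-a)/np.linalg.norm(b-a);return a,d
for A,B in[((505,403),(455,212)),((475,392),(456,240))]:
    a,d=line('top',*A);b,e=line('scene',*B)
    M=np.array([d,-e]).T;x=np.linalg.lstsq(M,b-a,rcond=None)[0];print(a+x[0]*d,b+x[1]*e)
s=get_state();print(s['tool_pos'],s['qpos'])
E
```

```text
[ 0.34359858 -0.23587236  0.09351277] [ 0.34135752 -0.23453349  0.093186  ]
[ 0.36616388 -0.17999427  0.06360625] [ 0.36337851 -0.17830324  0.06322519]
[ 0.47987293 -0.2828574   0.0558865 ] [-0.11784652  0.40163344  0.68371534  1.85533249 -0.30012815  0.98933713
  1.91096414]
```

Call:
{"op": "drive_tool", "data": {"squeeze": 5, "targets": [{"tx":0,"ty":0,"tz":0,"spin":0,"gripper":78},{"tx":0,"ty":0,"tz":0,"spin":0,"gripper":78},{"tx":0,"ty":0,"tz":0,"spin":0,"gripper":78},{"tx":0,"ty":0,"tz":20,"spin":0,"gripper":78},{"tx":0,"ty":0,"tz":60,"spin":0,"gripper":78},{"tx":-10,"ty":0,"tz":100,"spin":0,"gripper":60},{"tx":-56.5,"ty":-1.7,"tz":100,"spin":0,"gripper":32},{"tx":-56.5,"ty":-1.7,"tz":90,"spin":0,"gripper":32},{"tx":-56.5,"ty":-1.7,"tz":90,"spin":0,"gripper":32}]}}

```text
time: 25.35
tool_pos: [0.4236, -0.2842, 0.1463]
eef_rot: [0.0, 0.176, 0.984, 0.0]
wrist_force: [0.1, 0.0, 0.4]
gripper_width: 0.0459
grasp_force: 0.0
```

```bash
python3 - <<'E'
from h import *
s=get_state();print(s['time'],s['tool_pos'],s['gripper_width'])
im=imaging.get_image('top');cv2.imwrite('pics/e.png',im[:,:,::-1])
a=imaging.get_image('scene');g=a.astype(float).mean(2)
ex=np.array([np.cos(np.radians(-20.3)),np.sin(np.radians(-20.3)),0]);ey=np.array([-ex[1],ex[0],0]);q=np.radians(130)
u=np.array([-np.cos(q)*ex[0],-np.cos(q)*ex[1],np.sin(q)]);n=np.array([*(np.sin(q)*ex[:2]),np.cos(q)]);C=np.array([.4814,-.2836,.067])
w=imaging.get_image('wrist').astype(float).mean(2)
for ph in(1.2,1.3,1.4,1.5,1.6):
    o=[]
    for h in(.014,.026,.038):
        X=C+(-.052+.022*np.cos(ph))*u-.022*np.sin(ph)*ey-h*n;o+= [np.round(proj('wrist',X),0).tolist(),np.round(proj('scene',X),1).tolist()]
    print(ph,o)
d=w<45
ys,xs=np.where(d[100:250,150:350]);print(len(xs),xs.mean()+150 if len(xs) else 0,ys.mean()+100 if len(ys) else 0)
ys,xs=np.where(g[125:165,285:330]<45);print('scene dark',len(xs),xs.min()+285,xs.max()+285,ys.min()+125,ys.max()+125) if len(xs) else None
ncomp,lab,st,cen=cv2.connectedComponentsWithStats((w<55).astype(np.uint8))
print([(x.tolist(),c.round(0).tolist()) for x,c in zip(st[1:],cen[1:]) if 20<x[4]<3000])
E
```

```text
25.35 [ 0.42359138 -0.28422065  0.14629815] 0.045916149761194194
1.2 [[251.0, 204.0], [257.1, 146.4], [251.0, 196.0], [259.9, 144.4], [251.0, 187.0], [262.7, 142.4]]
1.3 [[250.0, 202.0], [257.5, 146.7], [250.0, 194.0], [260.3, 144.7], [250.0, 185.0], [263.1, 142.7]]
1.4 [[250.0, 200.0], [257.9, 147.1], [250.0, 191.0], [260.7, 145.1], [250.0, 183.0], [263.5, 143.1]]
1.5 [[250.0, 197.0], [258.4, 147.5], [250.0, 189.0], [261.1, 145.5], [250.0, 180.0], [263.9, 143.5]]
1.6 [[250.0, 195.0], [258.8, 147.9], [249.0, 187.0], [261.6, 145.9], [249.0, 178.0], [264.3, 143.9]]
1894 256.32418162618796 231.9065469904963
[([499, 54, 3, 15, 21], [500.0, 61.0]), ([296, 66, 82, 6, 207], [334.0, 69.0]), ([0, 145, 54, 22, 330], [21.0, 155.0]), ([0, 175, 39, 67, 82], [19.0, 208.0]), ([245, 183, 13, 26, 288], [251.0, 195.0]), ([159, 221, 187, 45, 2673], [258.0, 247.0])]
```

Call:
{"op": "drive_tool", "data": {"squeeze": 5, "targets": [{"tx":0,"ty":0,"tz":-15,"spin":0,"gripper":32},{"tx":0,"ty":0,"tz":-50,"spin":0,"gripper":32},{"tx":0,"ty":0,"tz":-80,"spin":0,"gripper":32},{"tx":0,"ty":0,"tz":-95,"spin":0,"gripper":32},{"tx":0,"ty":0,"tz":-102,"spin":0,"gripper":32},{"tx":0,"ty":0,"tz":-102,"spin":0,"gripper":32},{"tx":0,"ty":0,"tz":-102,"spin":0,"gripper":5},{"tx":0,"ty":0,"tz":-102,"spin":0,"gripper":5},{"tx":0,"ty":0,"tz":-102,"spin":0,"gripper":5},{"tx":0,"ty":0,"tz":-102,"spin":0,"gripper":5}]}}

```text
time: 26.75
tool_pos: [0.4237, -0.2841, 0.044]
eef_rot: [0.0, 0.176, 0.984, 0.0]
wrist_force: [0.2, 2.1, 0.9]
gripper_width: 0.0099
grasp_force: 5.0
```

Call:
{"op": "drive_tool", "data": {"targets": [{"tx":2.2,"ty":0.5,"tz":2.4,"spin":0,"gripper":5},{"tx":4.5,"ty":1.2,"tz":4.6,"spin":0,"gripper":5},{"tx":6.8,"ty":2.5,"tz":6.6,"spin":0,"gripper":5},{"tx":9.0,"ty":4.1,"tz":8.3,"spin":0,"gripper":5},{"tx":11.2,"ty":6.2,"tz":9.9,"spin":0,"gripper":5},{"tx":13.0,"ty":8.6,"tz":11,"spin":0,"gripper":5},{"tx":14.8,"ty":11.4,"tz":11.8,"spin":0,"gripper":5},{"tx":16.2,"ty":14.3,"tz":12.2,"spin":0,"gripper":5},{"tx":17.3,"ty":17,"tz":12.3,"spin":0,"gripper":5},{"tx":17.3,"ty":17,"tz":12.3,"spin":0,"gripper":5}]}}

```text
time: 28.0
tool_pos: [0.4412, -0.2681, 0.0566]
eef_rot: [0.001, 0.176, 0.984, -0.0]
wrist_force: [0.7, -6.6, 4.5]
gripper_width: 0.0099
grasp_force: 5.0
```

Call:
{"op": "drive_tool", "data": {"targets": [{"tx":0,"ty":-0.5,"tz":0,"spin":0,"gripper":25},{"tx":0,"ty":-0.5,"tz":0,"spin":0,"gripper":30},{"tx":0,"ty":-0.5,"tz":0,"spin":0,"gripper":30},{"tx":0,"ty":-0.5,"tz":0,"spin":0,"gripper":30},{"tx":0,"ty":-0.5,"tz":30,"spin":0,"gripper":30},{"tx":0,"ty":-0.5,"tz":80,"spin":0,"gripper":30},{"tx":0,"ty":-0.5,"tz":120,"spin":0,"gripper":30},{"tx":40,"ty":-15,"tz":150,"spin":0,"gripper":30},{"tx":70,"ty":-26,"tz":150,"spin":0,"gripper":30},{"tx":70,"ty":-26,"tz":150,"spin":0,"gripper":30}]}}

```text
time: 29.25
tool_pos: [0.5121, -0.2935, 0.2056]
eef_rot: [-0.0, 0.175, 0.985, -0.001]
wrist_force: [0.0, -0.2, -0.8]
gripper_width: 0.0302
grasp_force: 0.0
```

```bash
python3 - <<'E'
from h import *
s=get_state();print(s['time'],s['tool_pos'],s['wrist_force'])
w=imaging.get_image('wrist').astype(float).mean(2);cv2.imwrite('pics/z.png',w.astype(np.uint8))
ex=np.array([np.cos(np.radians(-20.3)),np.sin(np.radians(-20.3)),0]);ey=np.array([-ex[1],ex[0],0]);q=np.radians(130)
u=np.array([-np.cos(q)*ex[0],-np.cos(q)*ex[1],np.sin(q)]);n=np.array([*(np.sin(q)*ex[:2]),np.cos(q)]);C=np.array([.4814,-.2836,.067])
for ph in(0,.2,.5): print(ph,[np.round(proj('wrist',C+(-.052+.022*np.cos(ph))*u-.022*np.sin(ph)*ey-h*n),0).tolist() for h in(.014,.026,.038)])
_,lab,st,cen=cv2.connectedComponentsWithStats((w<55).astype(np.uint8))
print([(x.tolist(),c.round(0).tolist()) for x,c in zip(st[1:],cen[1:]) if 60<x[4]<1500])
print('plate corners exp',[np.round(proj('wrist',C+a*u-.005*n+b*ey),1).tolist() for a in(-.04,.04) for b in(-.03,.03)])
for a in(-.02,.02,.03):
    r=int(round(proj('wrist',C+a*u-.005*n)[1]));d=np.abs(np.diff(w[r]));print(r,'exp',[round(float(proj('wrist',C+a*u-.005*n+b*ey)[0]),1) for b in(-.03,.03)],[(int(i),int(w[r,i-2]),int(w[r,i+3])) for i in range(170,340) if d[i]>12 and d[i]==d[i-3:i+4].max()])
for x in (215,285):
    d=np.abs(np.diff(w[:,x]));print(x,[(int(i),int(w[i-2,x]),int(w[i+3,x])) for i in range(60,255) if d[i]>12 and d[i]==d[i-3:i+4].max()])
E
```

```text
29.25 [ 0.51208773 -0.29345725  0.20562179] [ 0.01753762 -0.17760918 -0.81814724]
0 [[250.0, 107.0], [250.0, 96.0], [250.0, 85.0]]
0.2 [[245.0, 106.0], [245.0, 96.0], [245.0, 84.0]]
0.5 [[239.0, 105.0], [238.0, 94.0], [238.0, 83.0]]
[([143, 0, 8, 16, 71], [147.0, 6.0]), ([4, 40, 48, 14, 280], [26.0, 47.0]), ([52, 54, 40, 81, 85], [71.0, 93.0]), ([245, 83, 11, 26, 267], [250.0, 95.0]), ([506, 85, 6, 28, 110], [509.0, 99.0]), ([175, 222, 46, 39, 983], [205.0, 244.0]), ([275, 222, 52, 42, 1110], [297.0, 245.0])]
plate corners exp [[218.1, 106.6], [282.7, 106.6], [212.6, 175.9], [287.9, 175.9]]
122 exp [216.9, 283.9] [(215, 193, 163), (263, 160, 119)]
156 exp [214.1, 286.5] [(183, 195, 137), (213, 137, 156), (221, 156, 158), (229, 131, 160), (236, 135, 157), (240, 157, 157), (249, 157, 114), (284, 116, 134)]
166 exp [213.4, 287.2] [(183, 195, 138), (211, 136, 116), (219, 113, 101), (268, 117, 103), (278, 98, 114), (285, 115, 134)]
215 [(157, 159, 118), (180, 106, 135), (211, 135, 195), (223, 194, 47)]
285 [(71, 192, 158), (223, 135, 38)]
```

```bash
python3 -c "
from rig import arm
print(arm.hand_in())"
```

```text
the job is handed in; nothing more can be done
None
```

The plate lies in the cradle boss side up with the clip turned to its stop, and I handed the job in at about 29 s; the hand-in returned no verdict. The last camera check put the plate's edges within about 2 mm and the knob where it sits with the clip at its stop. In the cradle I let it tip the last 25° or so onto the strips by itself, because it was slipping in the grip.

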